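# Return two cold plates to their dock slots

### The job

The thin aluminium cold plate was left standing in the widest slot of the grey dock: first move it to the narrowest slot, where it belongs. Then take the thick cold plate that lies flat on the table, lay it on the sloping steel cradle and let go so that you can take it again by its upper edge, and stand it on its long edge in the widest slot. Both plates must end fully down in their slots, upright and centred lengthwise, and the other things on the table must be left where they are.

Things in the scene. Friction and masses are not known exactly. Their poses are not given: they have to be found in the camera images.
- thick_plate_center (a point): Centre of the thick cold plate: plain aluminium, 110 mm long (its x) x 60 mm wide (its y) x 18 mm thick (its z), 0.22 to 0.45 kg. It starts lying flat on the table, centre 9 mm up. Either face and either long edge may lead; small dark dots near two corners mean nothing.
- thin_plate_center (a point): Centre of the thin cold plate: plain aluminium, 110 mm long (its x) x 10 mm thick (its y) x 60 mm high (its z), 0.12 to 0.26 kg. It starts standing loosely on its long edge in the widest slot of the dock, its length along the slot.
- dock: Grey plastic dock fixed to the table, 90 mm (its x) x 168 mm (its y); origin under its centre, z up. Three parallel slots along x, 80 mm long, open at both ends, 44 mm apart in y: widest at +y, narrowest at -y. Each has a funnel mouth (sides 60 degrees from level) over a straight throat 18 mm deep. Heights above the table: slot floors 12, throat tops 30, ridge tops 48 mm, top of a seated plate 72 mm.
- slot_wide (a point): Centre of the floor of the widest slot (throat 20.5 mm wide, for an 18 mm plate), axes as the dock. A seated plate's centre is 30 mm above this point.
- slot_middle (a point): Centre of the floor of the middle slot (throat 16.5 mm wide, for a 14 mm plate that is not here), axes as the dock. It stays empty.
- slot_narrow (a point): Centre of the floor of the narrowest slot (throat 12.5 mm wide, for a 10 mm plate), axes as the dock. A seated plate's centre is 30 mm above this point.
- cradle: Steel cradle fixed on a white base 110 (x) x 100 (y) x 10 mm; origin under its centre, z up. Two end brackets, 12 mm wide, at x = -41 and +41 mm, the 70 mm between them open for fingers. Each is a right-angled L tipped 45 degrees: back arm 56 mm long rising towards -y, lip arm 26 mm long rising towards +y; the inner corner runs along x at y = 20, z = 70 mm.
- cradle_seat (a point): Centre of the thick plate when it rests in the cradle, 98 mm up, axes as the cradle: length along x, lower face on the back arms (its upper face looks up and to +y at 45 degrees), lower long edge on the lips, upper long edge up and to -y, 4 mm past the back arms. That edge can be gripped across the thickness by pointing down the slope, down and to +y at 45 degrees.
- slide_box: closed white plastic box lying flat, 100 x 62 x 27 mm, much the same outline as the thick plate but white plastic with a lid rim; origin at the centre of its underside. A bystander.
- tube_rack: red plastic tube rack 100 x 160 x 48 mm with a few capped tubes (to 68 mm high); origin under its centre. A bystander.
- pump_bottle: turquoise hand-gel bottle with a white pump, 64 mm across, 198 mm tall; origin under its centre. A bystander.
- glove_box: lilac carton of gloves 120 x 220 x 75 mm; origin under its centre. A bystander.
- reagent_jar: small jar 44 mm across, 60 mm tall; origin under its centre. A bystander.
- tape_roll: roll of clear tape lying flat, 76 mm across, 24 mm tall; origin under its centre. A bystander.
- marker: marker pen 120 mm long, 13 mm thick; origin under its centre. A bystander.

How it is judged:
By the outcome, as a careful person would: the job done as asked, in the order asked, and still so for the second after the job is handed in, with the robot touching nothing.
It also fails if it takes over 72 s, if anything falls off the work surface, if the arm or the gripper's body presses on something with over 40 N, if the wrist force passes 120 N, or if a joint passes its speed limit or range.

### The arm

A 6-joint arm with a two-finger parallel gripper is mounted at the origin on the work surface. World frame = base frame: x ahead of the robot, y to its left, z up, the work surface at z = 0. Lengths are in mm, angles in rad, forces in N, time in s.
With the tool pointing down it reaches from about 400 to 925 mm from the base axis. Payload 12.5 kg.
Tool frame: the origin (TCP) lies midway between the tips of the shut fingers; the grasp point (between the pads) lies 19 mm behind it; z points along the fingers, y is the direction in which the jaws open and shut (so a half turn about z gives the same grasp; the last joint's range is limited). The gripper opens to 95 mm and grips with 3 to 60 N. Pads are 20 mm wide; open, the fingers measure 119 mm over their backs; the gripper's body (75 mm by 180 mm) begins 59 mm behind the grasp point.
Start: joints at [1.198, 0.491, 1.559, -0, 1.092, -0.106], TCP at [164.761, 602.91, 214.661] pointing down, gripper open.
Joint ranges: [-3.1, 3.1], [-0.84, 2.19], [0.05, 2.79], [-1.13, 4.28], [0.06, 2.93], [-2.69, 2.69]. Speed limits (rad/s): [2.22, 2.22, 2.79, 3.14, 3.14, 3.14].

### API

Orientations are given as [roll, pitch, yaw] about the fixed x, y, z axes, in that order (R = Rz(yaw) Ry(pitch) Rx(roll)).
In Python, from cell import env, eyes, job_done, boxes_of, regions_of gives the robot as it stands.
- The arm moves only by the tool send_rows, never from a script. Its argument "plan" is text: rows parted by semicolons, each of 5 numbers parted by spaces: the shift along the tool's x, y, z in mm, then the turn about the tool's z in rad, then the finger opening in mm, from 0 to 95.1. In form: x y z roll gripper; .... A call has 1 to 8 rows; each row shifts and turns the pose as measured when the row begins, along the tool's axes as they then stand; what a row does not reach is not made up. A row lasts 1/10 s, in which the tool goes at most 50 mm and 8.59 degrees, less where a joint would pass 70% of its speed; a pose out of reach is approached as far as the arm can. A call with a gripper value outside its range is refused whole. The fingers move at their own pace and stop on an object; the grip force is fixed at half the most. Time passes only in rows, so rows that do not move let the fingers close. It gives the time, the measured TCP pose, the force and the opening at its end, in the units of the state.
- env.state(): the state, without advancing time (a new reading comes with each control period).
- eyes.read_camera(name): name is "scene" or "top" or "wrist"; returns a dict with "image" (480x640x3 uint8, red, green, blue), "vertical_fov" (degrees; the focal length in pixels is half the picture's height over the tangent of half this angle, whatever the lens; pixels are square), "cx", "cy" (the principal point, pixels), "extrinsics" (4x4, takes a point from camera to world coordinates). Camera axes: x right, y up, looking along -z (the intrinsics and any distortion apply to the point x, -y, -z); pixel columns grow to the right and rows downward; lengths in mm; the calibration is good to about 2 mm. A picture is of the moment at which its call begins. There is no depth.
- job_done(): hands the job in, once; it reports no verdict.
Trained networks look in a picture, given as the dict that the camera call returned (one of the last four; its "shot" number tells which), for a name from the list of things; names that differ only in an ending like _2 or _b are one class to them, and where a whole thing is asked for, a point or a joint stands for the part that bears it (a point fixed in the world has none). Each returns a list of dicts, best first, with "confidence" (0 to 1); they miss things now and then, are a little off and sometimes report something else, mostly with a low value. They report only what shows in the picture. A call takes as long as a camera call.
- boxes_of(target, picture): "bbox" ([left, top, width, height] in pixels, round what is visible of it).
- regions_of(target, picture): "pixels" (480x640 bool, what is visible of it) and "bbox" ([left, top, width, height] in pixels, round what is visible of it).
The state is a dict: "t": time; "joints": joint angles; "qvel": joint speeds; "tau": joint torques, N m; "eef_pos": TCP position; "tcp_rot": TCP orientation; "ft_force": force on the tool from outside, world axes, zero at the start; "moment": the same for the moment, N m; "opening": opening from 0.0 (shut) to 1.0 (fully open).
Only numpy, scipy, OpenCV 4.12 (cv2) and the standard library are available. Lean on these libraries where they do the work, as an engineer would, in place of code of your own. Each camera call takes 0.05 s, during which the arm holds its last target.

## Working session

There is one attempt and no reset: what is moved stays moved. The work goes in short steps, Python scripts to look and compute and a tool call to move; the robot and the scene stay as the last step left them, time stands still between calls to the robot, and variables do not carry over. Pictures are saved under pics/ and viewed, and the job is handed in when it is done.

Besides the shell and the picture viewer there is one more tool, called after "Emit:" by a JSON object that holds its "method" and its "body". send_rows: Moves the arm, as the interface text tells. Its arguments: {"type":"object","properties":{"plan":{"type":"string"}},"required":["plan"]}

```bash
ls; mkdir -p pics; python3 - <<'E'
from cell import env, eyes, job_done, boxes_of, regions_of
import cv2,numpy as np
print(env.state())
for n in ["scene","top","wrist"]:
    p=eyes.read_camera(n)
    cv2.imwrite(f"pics/a_{n}.png",p["image"][:,:,::-1])
    print(n,{k:v for k,v in p.items() if k!="image"})
    for t in ["thick_plate_center","thin_plate_center","dock","cradle","slide_box"]:
        print(t,[(b["bbox"],round(b["confidence"],2)) for b in boxes_of(t,p)[:2]])
E
```

```text
pics
{'t': 0.0, 'joints': array([ 1.19839354e+00,  4.91548654e-01,  1.55944683e+00, -1.25476867e-05,
        1.09171098e+00, -1.05586112e-01]), 'qvel': array([-2.27539987e-03,  6.01198239e-04,  8.91706943e-04,  3.09371319e-04,
        8.66094036e-04, -9.64566202e-05]), 'tau': array([-7.38788476e-04, -6.12657881e+01, -2.58186579e+01,  6.91428920e-02,
        4.83929529e-02, -1.20214281e-04]), 'eef_pos': array([164.67136359, 602.6612926 , 214.06943161]), 'tcp_rot': array([-3.14048388e+00, -1.06317325e-04,  2.87478171e+00]), 'ft_force': array([ 0.19003532,  0.3340859 , -0.30634693]), 'moment': array([ 0.0378968 , -0.03521511,  0.05600126]), 'opening': 0.9991605976582774}
scene {'vertical_fov': 46.65102908730452, 'cx': 327.85056878087505, 'cy': 232.91214513068994, 'extrinsics': array([[-6.45755828e-01, -4.05087905e-01,  6.47227317e-01,
         1.24563308e+03],
       [ 7.63316716e-01, -3.63175214e-01,  5.34276478e-01,
         5.72068176e+02],
       [ 1.86279801e-02,  8.39051580e-01,  5.43732880e-01,
         6.95662800e+02],
       [ 0.00000000e+00,  0.00000000e+00,  0.00000000e+00,
 
[... 890 characters left out ...]
([414.1, 210.7, 85.9, 55.7], 0.32)]
dock [([411.9, 212.6, 87.1, 53.3], 0.86)]
cradle [([321.5, 234.9, 45.1, 54.5], 0.96)]
slide_box [([206.5, 245.8, 36.7, 52.3], 0.91)]
wrist {'vertical_fov': 61.32669405412343, 'cx': 315.1459403838986, 'cy': 235.983819625233, 'extrinsics': array([[ 2.62922297e-01, -9.28875967e-01, -2.60885615e-01,
         8.98157858e+01],
       [ 9.64816573e-01,  2.52870136e-01,  7.20116281e-02,
         6.23058618e+02],
       [-9.19689616e-04, -2.70640228e-01,  9.62680124e-01,
         3.84666431e+02],
       [ 0.00000000e+00,  0.00000000e+00,  0.00000000e+00,
         1.00000000e+00]]), 'shot': 3}
thick_plate_center []
thin_plate_center []
dock []
cradle []
slide_box []
```

View pics/a_scene.png

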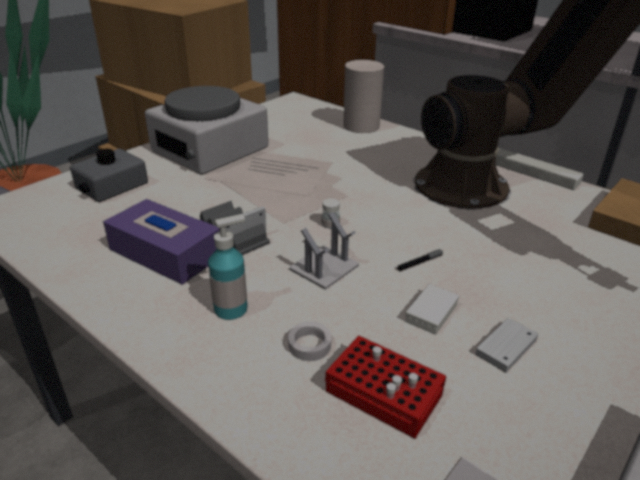

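View pics/a_top.png

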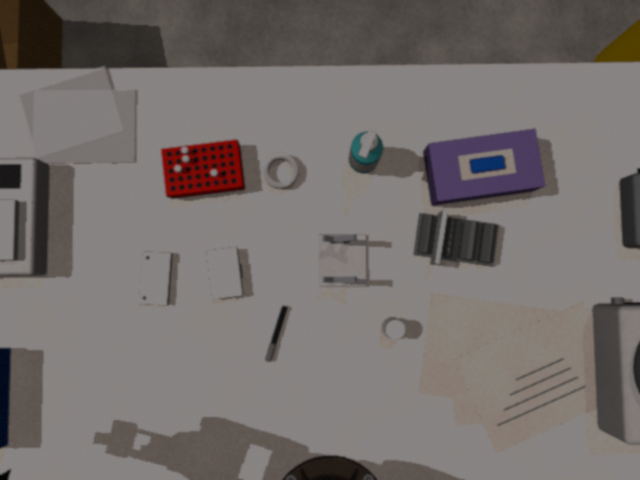

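View pics/a_wrist.png

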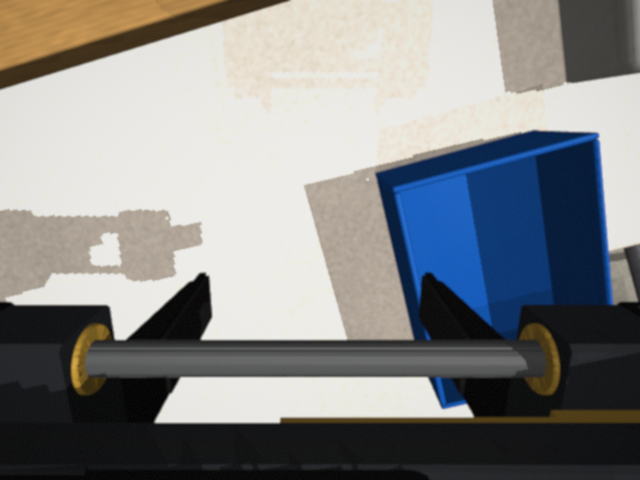

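```bash
cat > h.py <<'E'
from cell import env, eyes, job_done, boxes_of, regions_of
import cv2,numpy as np
from scipy.spatial.transform import Rotation as Ro
def f_of(p): return 240/np.tan(np.radians(p["vertical_fov"])/2)
def ray(p,u,v):
    f=f_of(p);E=p["extrinsics"]
    d=E[:3,:3]@np.array([(u-p["cx"])/f,-(v-p["cy"])/f,-1.]);return E[:3,3],d
def at_z(p,u,v,z):
    o,d=ray(p,u,v);return o+d*(z-o[2])/d[2]
def proj(p,X):
    X=np.atleast_2d(X);E=p["extrinsics"];c=(X-E[:3,3])@E[:3,:3];f=f_of(p)
    return np.c_[p["cx"]+f*c[:,0]/-c[:,2],p["cy"]-f*c[:,1]/-c[:,2]]
def shot(n,name):
    p=eyes.read_camera(n);cv2.imwrite(f"pics/{name}.png",p["image"][:,:,::-1]);return p
def st():
    s=env.state();print("t",round(s["t"],2),"pos",s["eef_pos"].round(1),"rot",s["tcp_rot"].round(4),"F",s["ft_force"].round(1),"op",round(s["opening"]*95.1,1),"q",s["joints"].round(2));return s
def goto(x,y,z,yaw):
    s=env.state();R=Ro.from_euler("xyz",s["tcp_rot"]).as_matrix()
    d=R.T@(np.array([x,y,z])-s["eef_pos"]);th=-(yaw-s["tcp_rot"][2]);th=(th+np.pi)%(2*np.pi)-np.pi
    print("tool shift",d.round(1),"turn",round(th,3))
E
python3 - <<'E'
from h import *
p=shot("top","b_top")
for t,z in [("thick_plate_center",18),("slide_box",27),("dock",48),("thin_plate_center",72),("cradle",10),("tube_rack",48),("pump_bottle",100),("glove_box",75),("reagent_jar",60),("tape_roll",24),("marker",10)]:
    r=regions_of(t,p)
    for q in r[:1]:
        c=cv2.minAreaRect(np.argwhere(q["pixels"])[:,::-1].astype(np.float32))
        pts=np.array([at_z(p,*uv,z)[:2] for uv in cv2.boxPoints(c)])
        e=pts[1]-pts[0],pts[2]-pts[1]
        print(t,round(q["confidence"],2),pts.mean(0).round(0),[(round(np.linalg.norm(k)),round(np.degrees(np.arctan2(k[1],k[0]))%180)) for k in e])
st();goto(500,200,300,np.pi)
E
python3 -c "
import cv2
a=cv2.imread('pics/b_top.png')
cv2.imwrite('pics/b_c.png',cv2.resize(a[180:320,300:520],None,fx=3.5,fy=3.5,interpolation=cv2.INTER_CUBIC))"
```

```text
thick_plate_center 0.91 [491. 355.] [(110, 176), (65, 85)]
slide_box 0.62 [501. 208.] [(69, 96), (101, 7)]
dock 0.94 [ 563. -265.] [(92, 171), (167, 81)]
thin_plate_center 0.82 [ 566. -226.] [(112, 170), (22, 81)]
cradle 0.74 [ 566. -274.] [(92, 171), (170, 81)]
tube_rack 0.82 [714. 252.] [(165, 96), (108, 7)]
pump_bottle 0.93 [734. -80.] [(88, 161), (65, 71)]
glove_box 0.81 [ 707. -319.] [(235, 98), (128, 6)]
reagent_jar 0.78 [ 386. -132.] [(44, 89), (44, 179)]
tape_roll 0.92 [713.  95.] [(74, 89), (70, 180)]
marker 0.61 [374. 106.] [(120, 163), (18, 73)]
t 1.5 pos [164.8 602.9 214.7] rot [ 3.1414 -0.      2.8748] F [0.7 1.1 0.2] op 95.5 q [ 1.2   0.49  1.56  0.    1.09 -0.11]
tool shift [-429.6 -300.3  -85.4] turn -0.267
```

View pics/b_c.png

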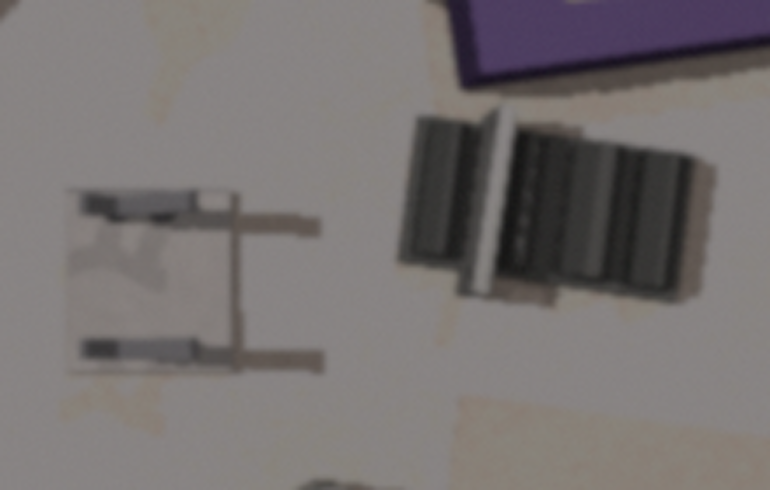

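Emit:
{"method": "send_rows", "body": {"plan": "-35 -25 -10 0 95; -35 -25 -10 0 95; -38 -26 -10 0 95; -38 -26 -10 0 95; -38 -26 -10 0 95; -38 -26 -10 0 95; -38 -26 -10 0 95; -38 -26 -10 0 95"}}

```text
t: 2.3
eef_pos: [402.5, 319.2, 296.1]
tcp_rot: [-3.141, 0.0, 2.883]
ft_force: [0.6, -0.1, -0.4]
opening: 0.997
```

```bash
python3 - <<'E'
from h import *
st();goto(500,-60,300,np.pi)
E
```

```text
t 2.3 pos [402.5 319.2 296.1] rot [-3.1410e+00  1.0000e-04  2.8834e+00] F [ 0.6 -0.1 -0.4] op 94.8 q [ 0.54  0.25  1.71 -0.    1.18 -0.77]
tool shift [-191.1 -341.7   -3.7] turn -0.258
```

Emit:
{"method": "send_rows", "body": {"plan": "-15 -42 0 0 95; -15 -42 0 0 95; -15 -42 0 0 95; -15 -42 0 0 95; -15 -42 0 0 95; -15 -42 0 0 95; -15 -40 0 -0.1 95; -15 -40 0 -0.1 95"}}

```text
t: 3.1
eef_pos: [439.7, -45.6, 298.7]
tcp_rot: [3.141, 0.007, 3.087]
ft_force: [-0.5, 0.7, -0.1]
opening: 0.997
```

```bash
python3 - <<'E'
from h import *
st();p=shot("wrist","c_wrist")
np.save("c.npy",p,allow_pickle=True)
E
```

```text
t 3.1 pos [439.7 -45.6 298.7] rot [3.1407 0.0071 3.0874] F [-0.5  0.7 -0.1] op 94.8 q [-0.25  0.13  1.86  0.    1.14 -1.77]
```

View pics/c_wrist.png

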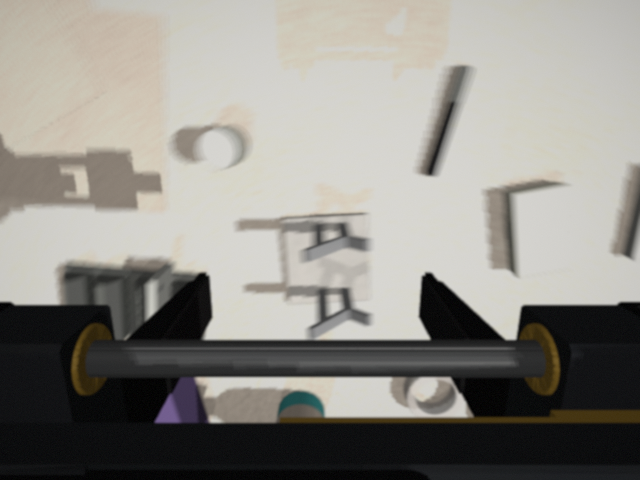

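Emit:
{"method": "send_rows", "body": {"plan": "0 0 0 0 95; 0 0 0 0 95"}}

```text
t: 3.35
eef_pos: [441.3, -52.5, 298.5]
tcp_rot: [-3.14, 0.008, 3.091]
ft_force: [-0.1, 1.2, -0.5]
opening: 1.002
```

```bash
python3 - <<'E'
from h import *
import pickle
st();p=shot("wrist","d_wrist")
pickle.dump(p,open("d.pkl","wb"))
a=p["image"][:,:,::-1]
cv2.imwrite("pics/d_c.png",cv2.resize(a[190:350,230:400],None,fx=3.7,fy=3.7,interpolation=cv2.INTER_CUBIC))
for uv in [(282,217),(367,213),(372,296),(287,301)]: print(at_z(p,*uv,10).round(1))
goto(480,-226,300,np.pi-.157)
E
```

```text
t 3.35 pos [441.3 -52.5 298.5] rot [-3.1405  0.0077  3.0912] F [-0.1  1.2 -0.5] op 95.3 q [-0.27  0.14  1.86  0.    1.14 -1.79]
[469.9 -93.2  10. ]
[470.    5.5  10. ]
[574.9  10.1  10. ]
[576.5 -94.8  10. ]
tool shift [ -47.4 -171.8   -0.9] turn 0.107
```

View pics/d_c.png

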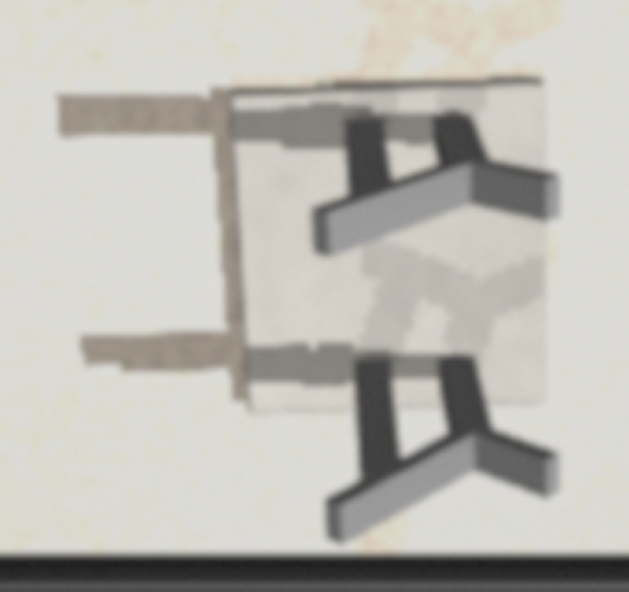

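```bash
python3 - <<'E'
from h import *
import pickle
from scipy.optimize import least_squares
p=pickle.load(open("d.pkl","rb"))
M=[(-55,-50,10,232,90),(-55,50,10,541,77),(55,50,10,545,403),(55,-50,10,255,410)]
for xs,l in [((-47,-35),[((20,70),(471,163),(474,203)),((-19.6,109.6),(316,208),(327,253)),((38.4,88.4),(553,177),(555,217))]),((35,47),[((20,70),(473,430),(477,467)),((-19.6,109.6),(329,500),(340,541)),((38.4,88.4),(554,455),(553,495))])]:
    for (y,z),a,b in l:
        M+=[(xs[0],y,z,*a),(xs[1],y,z,*b)]
M=np.array(M,float);X=M[:,:3];U=M[:,3:]/3.7+[230,190]
def f(q):
    R=Ro.from_euler("z",q[2]).as_matrix();return proj(p,X@R.T+[q[0],q[1],q[3] if len(q)>3 else 0])-U
for n in (3,4):
    r=least_squares(lambda q:f(q).ravel(),[523,-43,0,0][:n],loss="soft_l1")
    print(r.x,r.cost);print(f(r.x).round(1).tolist())
E
```

```text
[ 5.23055102e+02 -3.19554648e+01 -9.46631623e-03] 14.144439772139005
[[-0.7, 0.3], [2.1, 0.4], [0.7, -0.5], [-1.9, 0.6], [0.2, -1.1], [-0.5, -0.7], [3.6, -0.1], [1.1, -0.1], [-1.2, -0.5], [-1.8, 0.3], [0.5, -0.0], [-0.4, 0.0], [3.2, 0.3], [0.7, 0.1], [-1.7, 0.5], [-1.5, 0.1]]
[ 5.22946318e+02 -3.19741123e+01 -9.45825801e-03  2.66255205e-01] 14.138565311865083
[[-0.8, 0.2], [2.1, 0.4], [0.7, -0.4], [-2.0, 0.6], [0.2, -1.2], [-0.4, -0.7], [3.6, -0.1], [1.1, -0.1], [-1.2, -0.6], [-1.8, 0.3], [0.5, -0.0], [-0.4, 0.1], [3.2, 0.4], [0.7, 0.2], [-1.7, 0.5], [-1.5, 0.1]]
```

Emit:
{"method": "send_rows", "body": {"plan": "-12 -43 0 0.05 95; -12 -43 0 0.05 95; -12 -43 0 0 95; -12 -43 0 0 95; 0 0 0 0 95; 0 0 0 0 95"}}

```text
t: 4.0
eef_pos: [472.2, -225.5, 299.4]
tcp_rot: [3.141, 0.009, 2.996]
ft_force: [-0.3, 1.1, -0.0]
opening: 0.997
```

```bash
python3 - <<'E'
from h import *
import pickle
st();p=shot("wrist","e_wrist")
pickle.dump(p,open("e.pkl","wb"))
E
```

```text
t 4.0 pos [ 472.2 -225.5  299.4] rot [3.1407 0.0088 2.9956] F [-0.3  1.1 -0. ] op 94.8 q [-0.57  0.26  1.69  0.    1.18 -2.  ]
```

View pics/e_wrist.png

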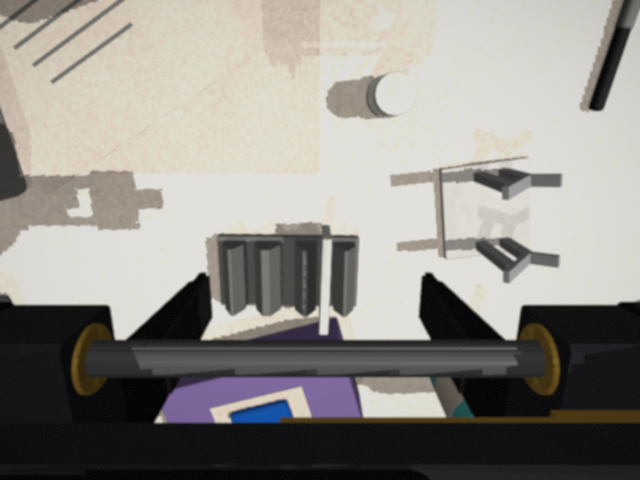

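```bash
python3 - <<'E'
from h import *
import pickle
p=pickle.load(open("e.pkl","rb"))
a=p["image"][:,:,::-1]
cv2.imwrite("pics/e_c.png",cv2.resize(a[215:345,200:370],None,fx=4.6,fy=4.6,interpolation=cv2.INTER_CUBIC))
E
```

```text
(no output)
```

View pics/e_c.png

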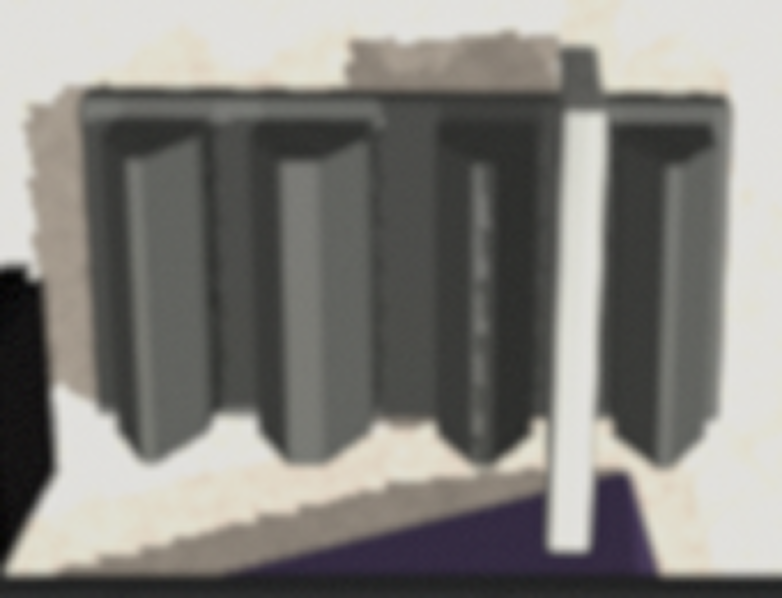

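```bash
cat > dock.py <<'E'
from h import *
import pickle
from scipy.optimize import least_squares
p=pickle.load(open("e.pkl","rb"))
M=np.array([(-45,-84,12,85,95),(-45,84,12,730,97),(45,84,12,715,415),(45,-84,12,98,410),
(-40,-27.36,48,282,160),(-40,-18.64,48,318,160),(40,-27.36,48,290,462),(40,-18.64,48,325,462),
(-40,18.64,48,468,160),(-40,23.36,48,495,160),(40,18.64,48,470,462),(40,23.36,48,495,462),
(-40,64.6,48,664,165),(40,64.6,48,655,465),(-40,-60.6,48,145,158),(40,-60.6,48,150,460)],float)
X=M[:,:3];U=M[:,3:]/4.6+[200,215]
def f(q):
    R=Ro.from_euler("z",q[2]).as_matrix();return proj(p,X@R.T+[q[0],q[1],0])-U
r=least_squares(lambda q:f(q).ravel(),[563,-265,-.16],loss="soft_l1")
print(r.x,r.cost);print(f(r.x).round(1).tolist())
# plate top at z~70
for uv in [(565,108),(607,108),(592,552),(548,552)]: print(at_z(p,uv[0]/4.6+200,uv[1]/4.6+215,71).round(1))
E
python3 dock.py
```

```text
[ 5.64889469e+02 -2.72054029e+02 -1.55032884e-01] 6.836533110368312
[[-2.1, -0.5], [0.7, 0.5], [1.1, 1.1], [-0.6, 1.0], [-0.5, -0.6], [-0.3, -0.5], [-0.3, 0.1], [-0.3, 0.1], [1.2, -0.2], [-0.4, -0.1], [0.7, 0.4], [-0.7, 0.5], [0.6, -0.9], [0.5, 0.1], [-1.1, -0.4], [1.2, 0.2]]
[ 512.  -223.6   71. ]
[ 513.4 -214.4   71. ]
[ 622.8 -232.7   71. ]
[ 621.2 -243.1   71. ]
```

```bash
python3 - <<'E'
from h import *
goto(567.5,-228.5,150,np.pi-.16)
E
```

```text
tool shift [-93.3  10.5 150.3] turn 0.015
```

Emit:
{"method": "send_rows", "body": {"plan": "-24 3 36 0.015 95; -24 3 36 0 95; -24 3 36 0 95; -22 2 36 0 80; 0 0 0 0 70; 0 0 0 0 70"}}

```text
t: 4.65
eef_pos: [573.6, -218.2, 155.4]
tcp_rot: [-3.141, 0.014, 2.99]
ft_force: [-0.4, 0.7, -0.6]
opening: 0.807
```

```bash
python3 - <<'E'
from h import *
import pickle
st();p=shot("wrist","f_wrist")
pickle.dump(p,open("f.pkl","wb"))
goto(567.5,-228.5,53,np.pi-.16)
E
```

```text
t 4.65 pos [ 573.6 -218.2  155.4] rot [-3.1408  0.0141  2.99  ] F [-0.4  0.7 -0.6] op 76.8 q [-0.47  0.53  1.66  0.    0.93 -1.89]
tool shift [  5.6 -11.  102.4] turn 0.008
```

View pics/f_wrist.png

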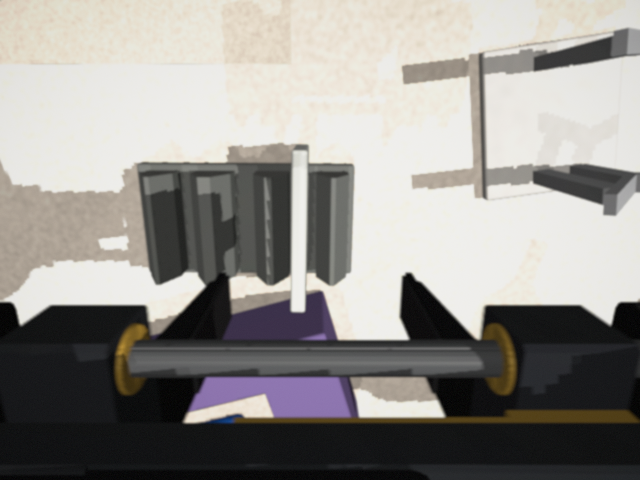

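```bash
python3 - <<'E'
from h import *
import pickle
p=pickle.load(open("f.pkl","rb"));s=env.state()
print(proj(p,s["eef_pos"]))
for uv in [(294,147),(307,147),(306,311),(291,311)]: print(at_z(p,*uv,71).round(1))
R=Ro.from_euler("z",-.155).as_matrix()
print(proj(p,np.array([[x,y,48] for x in(-40,40) for y in (-27.36,-18.64,18.64,23.36)])@R.T+[564.9,-272,0]).round(0))
a=p["image"][:,:,::-1]
cv2.imwrite("pics/f_c.png",cv2.resize(a[130:330,130:360],None,fx=3.4,fy=3.,interpolation=cv2.INTER_CUBIC))
E
```

```text
[[315.5708297 298.578183 ]]
[ 510.4 -222.1   71. ]
[ 511.6 -214.3   71. ]
[ 621.1 -232.2   71. ]
[ 619.5 -242.5   71. ]
[[196. 176.]
 [209. 176.]
 [264. 177.]
 [270. 177.]
 [205. 285.]
 [217. 285.]
 [267. 285.]
 [273. 285.]]
```

View pics/f_c.png

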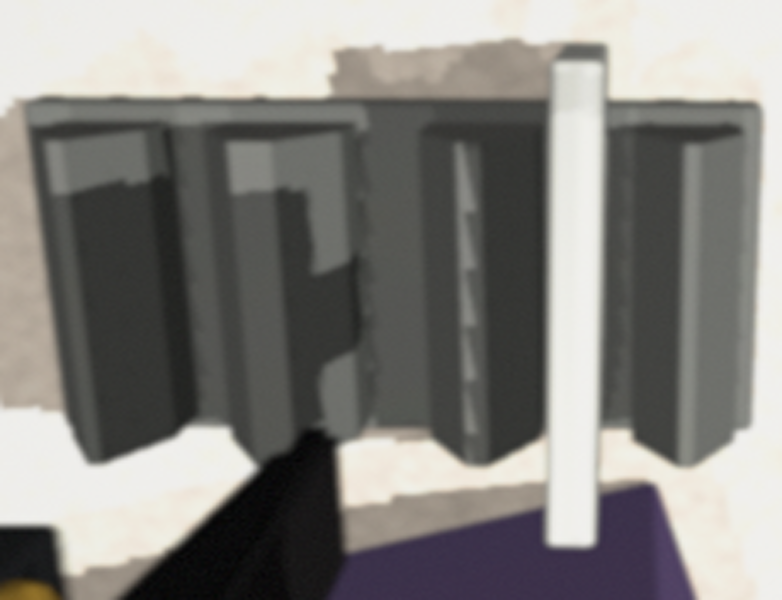

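Emit:
{"method": "send_rows", "body": {"plan": "2 -4 30 0.008 60; 2 -4 30 0 60; 2 -3 30 0 60; 0 0 8 0 60; 0 0 4 0 60; 0 0 0 0 60"}}

```text
t: 5.3
eef_pos: [569.3, -227.9, 63.4]
tcp_rot: [-3.136, 0.03, 2.984]
ft_force: [0.5, -0.4, -0.5]
opening: 0.627
```

```bash
python3 - <<'E'
from h import *
import pickle
st();p=shot("wrist","g_wrist")
pickle.dump(p,open("g.pkl","wb"))
goto(567.,-228.2,52,np.pi-.16)
E
```

```text
t 5.3 pos [ 569.3 -227.9   63.4] rot [-3.1356  0.03    2.9836] F [ 0.5 -0.4 -0.5] op 59.6 q [-0.49  0.65  1.75  0.01  0.72 -1.91]
tool shift [ 3.  -0.5 11.8] turn 0.002
```

View pics/g_wrist.png

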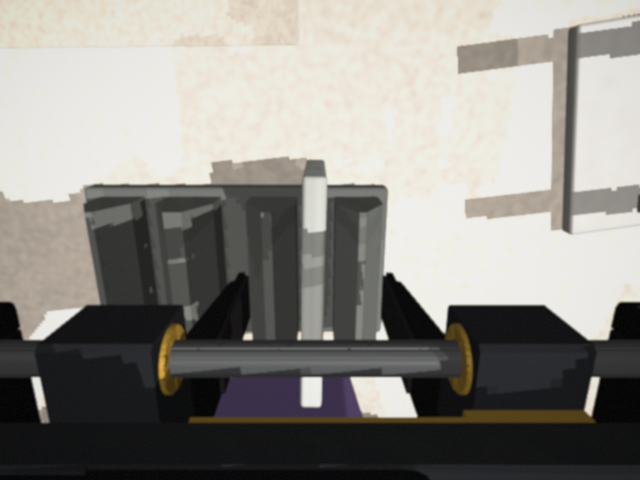

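Emit:
{"method": "send_rows", "body": {"plan": "2 0 7 0 60; 1 0 5 0 40; 0 0 1 0 20; 0 0 0 0 0; 0 0 0 0 0; 0 0 0 0 0"}}

```text
t: 5.95
eef_pos: [568.2, -228.0, 53.1]
tcp_rot: [-3.134, 0.035, 2.984]
ft_force: [0.1, -0.6, -1.1]
opening: 0.269
```

```bash
python3 - <<'E'
from h import *
st()
E
```

```text
t 5.95 pos [ 568.2 -228.    53.1] rot [-3.1338  0.0354  2.9841] F [ 0.1 -0.6 -1.1] op 25.6 q [-0.49  0.66  1.76  0.01  0.69 -1.91]
```

Emit:
{"method": "send_rows", "body": {"plan": "0 0 0 0 0; 0 0 0 0 0; 0 0 0 0 0; 0 0 0 0 0; 0 0 0 0 0; 0 0 0 0 0"}}

```text
t: 6.55
eef_pos: [568.3, -228.0, 53.1]
tcp_rot: [-3.134, 0.036, 2.984]
ft_force: [0.3, 0.1, -0.7]
opening: 0.104
```

```bash
python3 - <<'E'
from h import *
import pickle
st();p=shot("wrist","h_wrist")
pickle.dump(p,open("h.pkl","wb"))
E
```

```text
t 6.55 pos [ 568.3 -228.    53.1] rot [-3.1337  0.0356  2.9841] F [ 0.3  0.1 -0.7] op 9.9 q [-0.49  0.66  1.76  0.01  0.69 -1.91]
```

View pics/h_wrist.png

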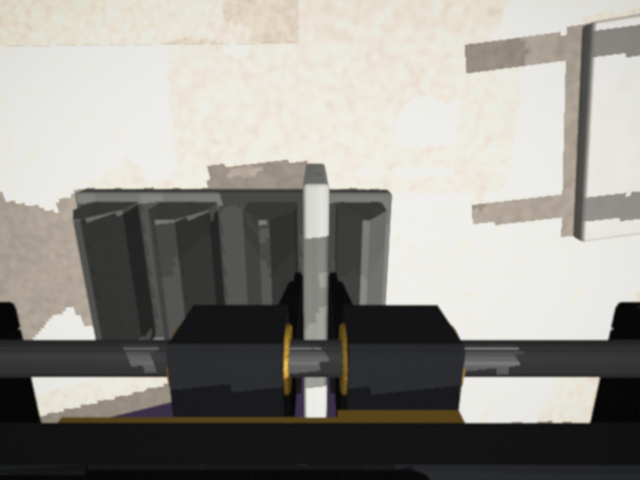

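```bash
python3 - <<'E'
from h import *
import pickle
p=pickle.load(open("h.pkl","rb"))
a=p["image"][:,:,::-1]
cv2.imwrite("pics/h_c.png",cv2.resize(a[150:350,60:400],None,fx=2.3,fy=2.9,interpolation=cv2.INTER_CUBIC))
R=Ro.from_euler("z",-.155).as_matrix()
print(proj(p,np.array([[-40,y,48] for y in (-27.36,-18.64,18.64,23.36,64.64)]+[[-45,-84,12],[-45,84,12]])@R.T+[564.9,-272,0]).round(1))
E
```

```text
[[154.5 218.6]
 [174.1 218.6]
 [258.3 218.7]
 [268.9 218.7]
 [362.6 218.7]
 [ 72.3 191.3]
 [393.  191.2]]
```

View pics/h_c.png

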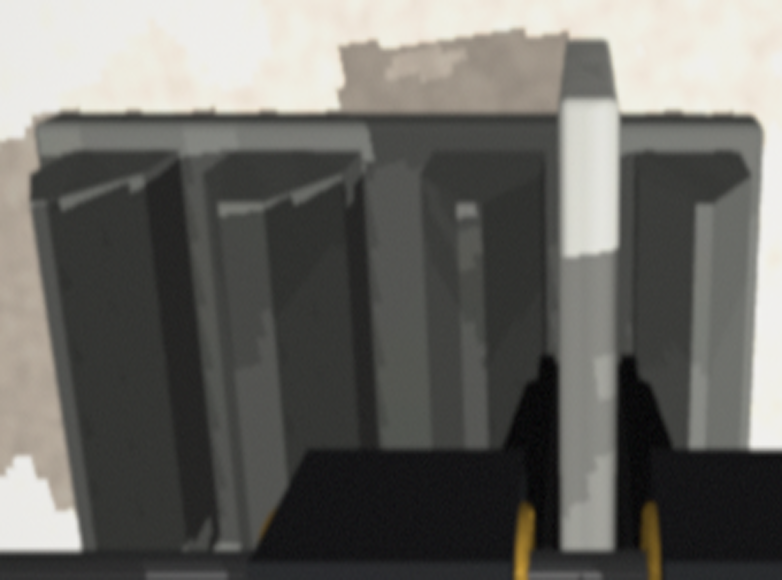

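```bash
python3 - <<'E'
from h import *
import pickle
p=pickle.load(open("h.pkl","rb"))
a=at_z(p,303.5,183.8,72);b=at_z(p,328.7,183.8,72);print(a,b)
u=np.array([np.cos(.155),-np.sin(.155)]);c=(a+b)[:2]/2+55*u;print(c)
d=np.array([564.9,-272.]);n=np.array([np.sin(.155),np.cos(.155)])
print("along",(c-d)@u,"across",(c-d)@n, "tcp along",(np.array([568.3,-228])-d)@u,(np.array([568.3,-228])-d)@n)
E
```

```text
[ 511.83877706 -223.52269821   72.        ] [ 513.28013492 -214.32425682   72.        ]
[ 566.90009018 -227.41438297]
along -4.9070198200293325 across 44.359877850588184 tcp along -3.433485164177917 43.99739969165644
```

Emit:
{"method": "send_rows", "body": {"plan": "0 0 -15 0 0; 0 0 -20 0 0; 0 0 -20 0 0; 0 0 0 0 0; -1 -20 0 0 0; -1 -25 0 0 0; -1 -25 0 0 0; -1 -18 0 0 0"}}

```text
t: 7.4
eef_pos: [556.0, -314.7, 113.1]
tcp_rot: [-3.134, 0.035, 2.988]
ft_force: [0.2, -0.2, -0.9]
opening: 0.103
```

Emit:
{"method": "send_rows", "body": {"plan": "0 0 0 0 0; 0 0 0 0 0"}}

```text
t: 7.6
eef_pos: [555.2, -316.4, 112.2]
tcp_rot: [-3.135, 0.034, 2.985]
ft_force: [-0.1, 0.5, -1.5]
opening: 0.105
```

```bash
python3 - <<'E'
from h import *
import pickle
s=st();p=shot("wrist","i_wrist")
pickle.dump(p,open("i.pkl","wb"))
d=np.array([564.9,-272.]);u=np.array([np.cos(.155),-np.sin(.155)]);n=np.array([np.sin(.155),np.cos(.155)])
t=d+1.5*u-44*n
print(t);goto(*t,98,np.pi-.155)
R=Ro.from_euler("z",-.155).as_matrix()
print(proj(p,np.array([[-40,y,48] for y in (-27.36,-18.64,18.64,23.36,64.64)]+[[-45,-84,12],[-45,84,12]])@R.T+[564.9,-272,0]).round(1))
E
```

```text
t 7.6 pos [ 555.2 -316.4  112.2] rot [-3.1348  0.0338  2.9852] F [-0.1  0.5 -1.5] op 10.0 q [-0.63  0.61  1.65  0.01  0.85 -2.05]
[ 559.58929293 -315.7040775 ]
tool shift [-3.7  1.3 14.4] turn -0.001
[[347.4 190.8]
 [362.5 190.8]
 [427.  190.8]
 [435.2 190.8]
 [506.8 190.9]
 [258.2 172.6]
 [513.2 172.6]]
```

View pics/i_wrist.png

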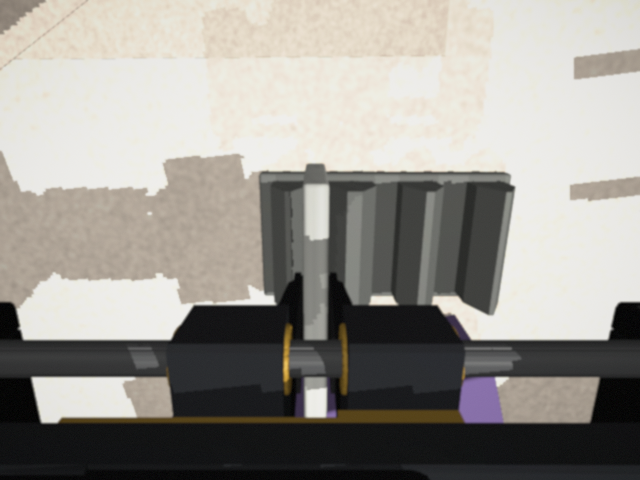

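Emit:
{"method": "send_rows", "body": {"plan": "-2 1 0 0 0; -2 0 5 0 0; 0 0 8 0 0; 0 0 8 0 0; 0 0 0 0 0; 0 0 0 0 0"}}

```text
t: 8.25
eef_pos: [560.9, -312.9, 88.7]
tcp_rot: [-3.136, 0.032, 2.989]
ft_force: [-0.0, 1.0, -3.2]
opening: 0.101
```

```bash
python3 - <<'E'
from h import *
s=st();goto(559.6,-315.7,53.5,np.pi-.155)
E
```

```text
t 8.25 pos [ 560.9 -312.9   88.7] rot [-3.1357  0.0322  2.9886] F [-0.   1.  -3.2] op 9.6 q [-0.62  0.64  1.66  0.01  0.81 -2.04]
tool shift [ 2.  -2.8 35.2] turn 0.002
```

Emit:
{"method": "send_rows", "body": {"plan": "2 -3 0 0 0; 0 0 0 0 0; 0 0 0 0 0"}}

```text
t: 8.55
eef_pos: [558.3, -315.9, 88.9]
tcp_rot: [-3.136, 0.032, 2.988]
ft_force: [-0.2, 0.6, -1.7]
opening: 0.107
```

```bash
python3 - <<'E'
from h import *
s=st();goto(559.6,-315.7,53.5,np.pi-.155)
E
```

```text
t 8.55 pos [ 558.3 -315.9   88.9] rot [-3.1356  0.0324  2.9885] F [-0.2  0.6 -1.7] op 10.2 q [-0.62  0.64  1.66  0.01  0.81 -2.05]
tool shift [-0.1  0.6 35.4] turn 0.002
```

Emit:
{"method": "send_rows", "body": {"plan": "0 0.5 6 0 0; 0 0 6 0 0; 0 0 6 0 0; 0 0 0 0 0"}}

```text
t: 8.95
eef_pos: [558.9, -315.7, 69.5]
tcp_rot: [-3.135, 0.033, 2.988]
ft_force: [-0.7, 0.2, -1.4]
opening: 0.102
```

```bash
python3 - <<'E'
from h import *
s=st();goto(559.6,-315.7,53.5,np.pi-.155)
E
```

```text
t 8.95 pos [ 558.9 -315.7   69.5] rot [-3.1354  0.0328  2.9882] F [-0.7  0.2 -1.4] op 9.7 q [-0.62  0.67  1.67  0.01  0.77 -2.05]
tool shift [-0.2  0.2 16.1] turn 0.002
```

Emit:
{"method": "send_rows", "body": {"plan": "0 0 5 0 0; 0 0 5 0 0; 0 0 4 0 0; 0 0 0 0 0"}}

```text
t: 9.35
eef_pos: [559.4, -315.8, 53.9]
tcp_rot: [-3.136, 0.032, 2.988]
ft_force: [1.0, 0.4, -1.1]
opening: 0.104
```

```bash
python3 - <<'E'
from h import *
s=st();goto(559.6,-315.7,53.5,np.pi-.155)
E
```

```text
t 9.35 pos [ 559.4 -315.8   53.9] rot [-3.1356  0.0324  2.9882] F [ 1.   0.4 -1.1] op 9.9 q [-0.62  0.69  1.68  0.01  0.74 -2.05]
tool shift [-0.2  0.2  0.4] turn 0.002
```

Emit:
{"method": "send_rows", "body": {"plan": "0 0 1 0 0; 0 0 0 0 0"}}

```text
t: 9.55
eef_pos: [559.5, -316.1, 53.3]
tcp_rot: [-3.135, 0.033, 2.988]
ft_force: [-0.9, -0.5, -1.7]
opening: 0.104
```

```bash
python3 - <<'E'
from h import *
import pickle
s=st();p=shot("wrist","j_wrist")
pickle.dump(p,open("j.pkl","wb"))
a=p["image"][:,:,::-1]
cv2.imwrite("pics/j_c.png",cv2.resize(a[150:350,230:570],None,fx=2.3,fy=2.9,interpolation=cv2.INTER_CUBIC))
E
```

```text
t 9.55 pos [ 559.5 -316.1   53.3] rot [-3.1352  0.0329  2.9883] F [-0.9 -0.5 -1.7] op 9.9 q [-0.62  0.69  1.68  0.01  0.74 -2.05]
```

View pics/j_c.png

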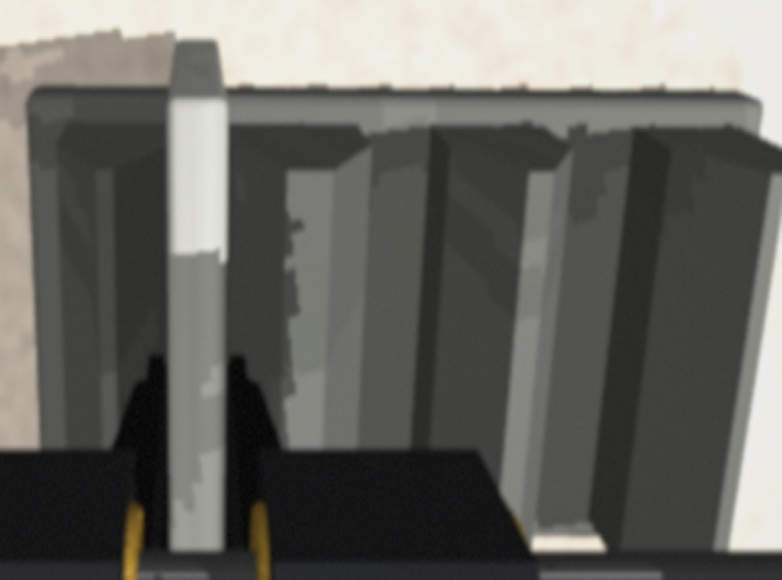

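Emit:
{"method": "send_rows", "body": {"plan": "0 0 0 0 30; 0 0 0 0 30; 0 0 0 0 30; 0 0 -5 0 30; 0 0 -20 0 40; 0 0 -30 0 50; 0 0 -30 0 95; 20 0 -20 0 95"}}

```text
t: 10.4
eef_pos: [536.7, -311.4, 159.8]
tcp_rot: [-3.137, 0.03, 2.989]
ft_force: [-0.4, -0.7, 0.4]
opening: 0.597
```

Emit:
{"method": "send_rows", "body": {"plan": "25 0 -40 0 95; 25 0 -40 0 95; 25 20 -30 0 95; 0 0 0 0 95"}}

```text
t: 10.8
eef_pos: [458.5, -278.0, 275.3]
tcp_rot: [-3.134, 0.034, 2.989]
ft_force: [0.9, -0.9, 0.9]
opening: 0.935
```

```bash
python3 - <<'E'
from h import *
import pickle
s=st();p=shot("wrist","k_wrist")
pickle.dump(p,open("k.pkl","wb"))
E
```

```text
t 10.8 pos [ 458.5 -278.   275.3] rot [-3.1343  0.034   2.9885] F [ 0.9 -0.9  0.9] op 88.9 q [-0.67  0.29  1.71  0.01  1.1  -2.1 ]
```

View pics/k_wrist.png

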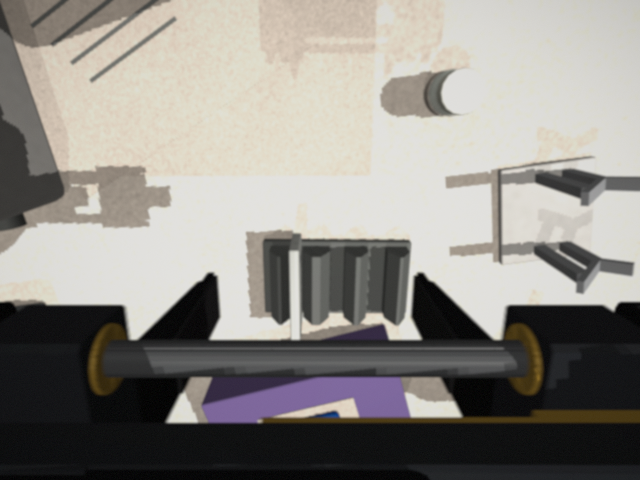

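Emit:
{"method": "send_rows", "body": {"plan": "0 30 -5 -0.04 95; 5 45 0 -0.04 95; 5 45 0 0 95; 5 45 0 0 95; 5 45 0 0 95; 5 45 0 0 95; 5 45 0 0 95; 5 45 0 0 95"}}

```text
t: 11.65
eef_pos: [456.9, 73.4, 267.3]
tcp_rot: [-3.132, 0.026, 3.063]
ft_force: [0.3, -0.5, 0.1]
opening: 1.002
```

Emit:
{"method": "send_rows", "body": {"plan": "5 40 0 0 95; 5 40 0 0 95; 5 40 0 0 95; 5 40 0 0 95; 5 40 0 0 95; 0 20 0 0 95; 0 0 0 0 95; 0 0 0 0 95"}}

```text
t: 12.45
eef_pos: [449.5, 310.3, 254.6]
tcp_rot: [-3.127, 0.015, 3.071]
ft_force: [0.2, -0.8, 0.9]
opening: 1.001
```

```bash
python3 - <<'E'
from h import *
import pickle
s=st();p=shot("wrist","l_wrist")
pickle.dump(p,open("l.pkl","wb"))
E
```

```text
t 12.45 pos [449.5 310.3 254.6] rot [-3.1272  0.0155  3.0711] F [ 0.2 -0.8  0.9] op 95.2 q [ 0.49  0.34  1.7  -0.02  1.1  -1.  ]
```

View pics/l_wrist.png

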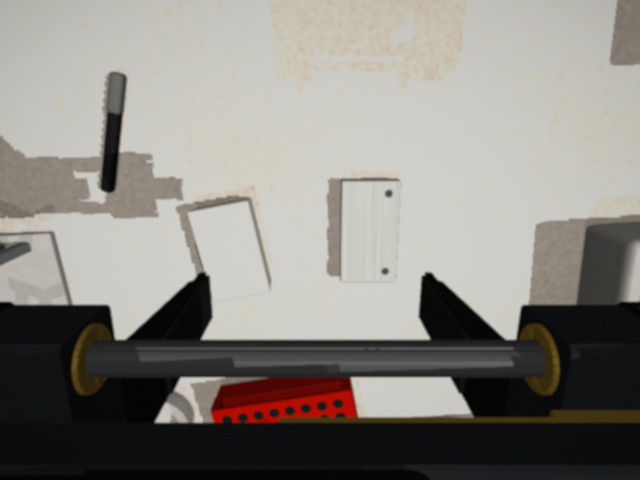

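```bash
python3 - <<'E'
from h import *
import pickle
p=pickle.load(open("l.pkl","rb"))
q=regions_of("thick_plate_center",p)
g=(q[0]["pixels"]).astype(np.uint8) if q else None
if q:
    c=cv2.minAreaRect(np.argwhere(g)[:,::-1].astype(np.float32));print(cv2.boxPoints(c).round(1).tolist(),q[0]["confidence"])
a=p["image"][:,:,::-1]
cv2.imwrite("pics/l_c.png",cv2.resize(a[165:300,300:430],None,fx=4.4,fy=4.4,interpolation=cv2.INTER_CUBIC))
P=np.array([at_z(p,*uv,18) for uv in [(342,181),(400,179),(397,282),(341,281)]]);print(P.round(1),P.mean(0))
E
```

```text
[[338.70001220703125, 281.1000061035156], [341.1000061035156, 177.1999969482422], [400.3999938964844, 178.60000610351562], [398.0, 282.5]] 0.61
[[433.9 334.6  18. ]
 [435.8 392.5  18. ]
 [547.  388.1  18. ]
 [542.  328.   18. ]] [489.67638559 360.7922953   18.        ]
```

View pics/l_c.png

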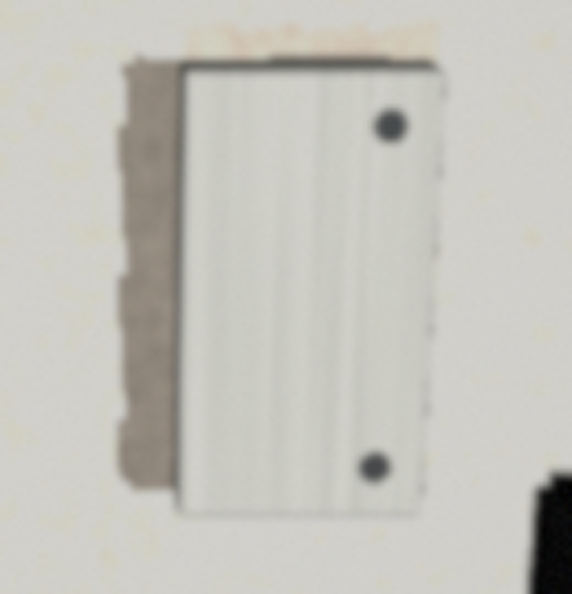

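```bash
python3 - <<'E'
from h import *
import pickle
p=pickle.load(open("l.pkl","rb"))
P=np.array([at_z(p,*uv,18) for uv in [(341.6,180.5),(400,180.5),(395.5,281.6),(340.5,281.6)]]);print(P.round(1),P.mean(0))
v=P[2]+P[3]-P[0]-P[1];print(np.arctan2(v[1],v[0]))
goto(*P.mean(0)[:2],60,np.pi+np.arctan2(v[1],v[0]))
E
```

```text
[[433.4 334.2  18. ]
 [437.3 392.5  18. ]
 [546.4 386.5  18. ]
 [542.7 327.4  18. ]] [489.94448553 360.15059317  18.        ]
-0.058377228510348315
tool shift [-33.4  56.2 194.8] turn -0.014
```

Emit:
{"method": "send_rows", "body": {"plan": "-10 15 30 -0.014 95; -10 15 30 0 95; -8 14 30 0 95; -5 12 30 0 95; 0 0 30 0 95; 0 0 0 0 95; 0 0 0 0 95"}}

```text
t: 13.25
eef_pos: [494.4, 355.3, 102.8]
tcp_rot: [-3.129, 0.02, 3.074]
ft_force: [0.4, 1.0, 0.3]
opening: 1.0
```

```bash
python3 - <<'E'
from h import *
import pickle
s=st();p=shot("wrist","m_wrist")
pickle.dump(p,open("m.pkl","wb"))
goto(490,360.2,5,np.pi-.058)
E
```

```text
t 13.25 pos [494.4 355.3 102.8] rot [-3.1293  0.0203  3.0739] F [0.4 1.  0.3] op 95.1 q [ 0.52  0.59  1.72 -0.03  0.82 -0.96]
tool shift [ 6.6  5.8 97.7] turn -0.01
```

View pics/m_wrist.png

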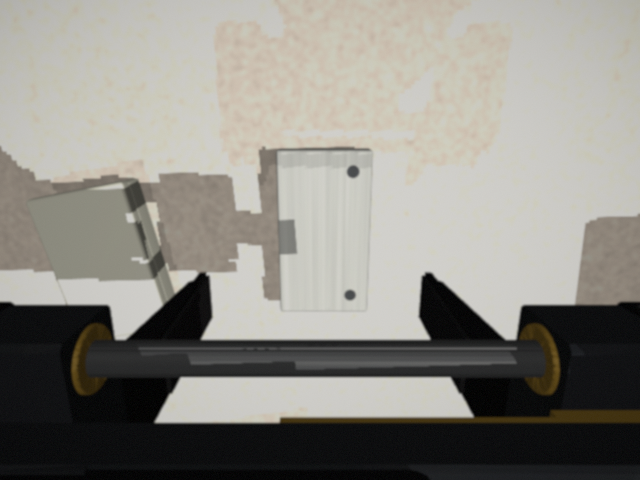

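```bash
python3 - <<'E'
from h import *
import pickle
p=pickle.load(open("m.pkl","rb"))
P=np.array([at_z(p,*uv,18) for uv in [(278,151),(372,150.5),(367,311),(281,310)]]);print(P.round(1),P.mean(0))
v=P[2]+P[3]-P[0]-P[1];print(np.arctan2(v[1],v[0]))
goto(*P.mean(0)[:2],4,np.pi+np.arctan2(v[1],v[0]))
E
```

```text
[[434.  335.2  18. ]
 [437.5 392.8  18. ]
 [546.2 386.5  18. ]
 [541.9 327.2  18. ]] [489.90563442 360.44703825  18.        ]
-0.06631413821917884
tool shift [ 6.7  6.1 98.7] turn -0.001
```

Emit:
{"method": "send_rows", "body": {"plan": "2 2 25 0 95; 2 2 25 0 95; 2 2 20 0 95; 0 0 12 0 95; 0 0 0 0 95; 0 0 0 0 95"}}

```text
t: 13.9
eef_pos: [495.7, 361.1, 29.6]
tcp_rot: [-3.138, 0.034, 3.071]
ft_force: [-0.0, 0.2, -0.3]
opening: 1.0
```

```bash
python3 - <<'E'
from h import *
s=st()
goto(489.9,360.4,4,np.pi-.066)
E
```

```text
t 13.9 pos [495.7 361.1  29.6] rot [-3.1382  0.0338  3.071 ] F [-0.   0.2 -0.3] op 95.1 q [ 0.53  0.7   1.76 -0.04  0.66 -0.94]
tool shift [ 6.6 -1.1 25.4] turn -0.005
```

Emit:
{"method": "send_rows", "body": {"plan": "4 -1 10 0 95; 3 0 10 0 95; 0 0 5 0 80; 0 0 0 0 50; 0 0 0 0 50"}}

```text
t: 14.4
eef_pos: [490.0, 360.8, 5.0]
tcp_rot: [-3.14, 0.037, 3.071]
ft_force: [-0.6, 0.0, 0.0]
opening: 0.8
```

Emit:
{"method": "send_rows", "body": {"plan": "0 0 0 0 50; 0 0 0 0 50; 0 0 0 0 50; 0 0 0 0 50; 0 0 0 0 50"}}

```text
t: 14.9
eef_pos: [490.1, 360.9, 5.2]
tcp_rot: [-3.14, 0.037, 3.071]
ft_force: [-0.4, 0.8, -1.4]
opening: 0.63
```

```bash
python3 - <<'E'
from h import *
s=st()
goto(489.9,360.4,4,np.pi-.066)
E
```

```text
t 14.9 pos [490.1 360.9   5.2] rot [-3.1403  0.0369  3.0708] F [-0.4  0.8 -1.4] op 60.0 q [ 0.54  0.73  1.78 -0.04  0.6  -0.93]
tool shift [ 0.2 -0.5  1.2] turn -0.005
```

Emit:
{"method": "send_rows", "body": {"plan": "0 0 -20 0 50; 0 0 -30 0 50; 0 0 -40 0 50; 0 -10 -40 0 50; -3 -30 -30 -0.06 50; -3 -40 -10 0 50; -3 -40 0 0 50; -3 -40 0 0 50"}}

```text
t: 15.7
eef_pos: [490.0, 199.7, 180.9]
tcp_rot: [-3.135, 0.033, 3.14]
ft_force: [1.3, -0.6, -3.5]
opening: 0.631
```

Emit:
{"method": "send_rows", "body": {"plan": "-3 -40 0 0 50; -3 -40 0 0 50; -3 -35 0 0 50; -3 -35 0 0 50; 0 -20 0 0 50; 0 -10 0 0 50; 0 0 0 0 50; 0 0 0 0 50"}}

```text
t: 16.5
eef_pos: [499.4, 9.0, 182.3]
tcp_rot: [-3.135, 0.031, 3.135]
ft_force: [0.6, 0.6, -3.3]
opening: 0.628
```

```bash
python3 - <<'E'
from h import *
import pickle
s=st();p=shot("wrist","n_wrist")
pickle.dump(p,open("n.pkl","wb"))
goto(523,-29,150,np.pi-.0095)
E
```

```text
t 16.5 pos [499.4   9.  182.3] rot [-3.1349  0.0313  3.1353] F [ 0.6  0.6 -3.3] op 59.7 q [-0.11  0.34  1.92 -0.    0.85 -1.67]
tool shift [-22.8 -37.8  33.3] turn 0.004
```

View pics/n_wrist.png

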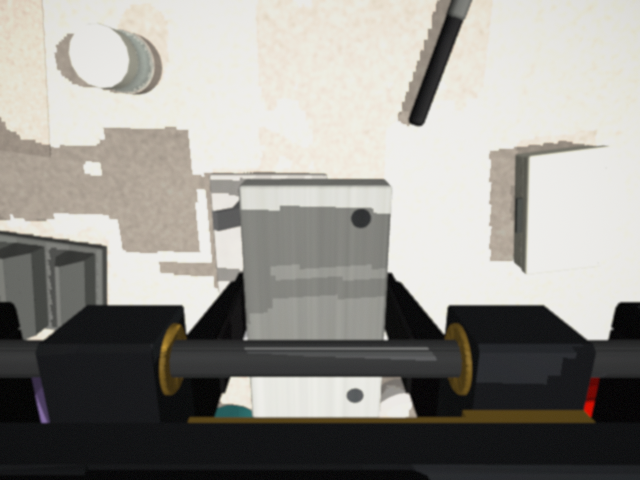

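Emit:
{"method": "send_rows", "body": {"plan": "-8 -13 5 0 50; -8 -13 5 0 50; -6 -10 10 0 50; 0 0 10 0 50; 0 0 0 0 50; 0 0 0 0 50"}}

```text
t: 17.15
eef_pos: [524.1, -27.7, 149.6]
tcp_rot: [-3.135, 0.03, 3.139]
ft_force: [0.5, -0.9, -3.5]
opening: 0.632
```

```bash
python3 - <<'E'
from h import *
import pickle
s=st();p=shot("scene","o_scene")
pickle.dump(p,open("o.pkl","wb"))
goto(523,-29,116,np.pi-.0095)
cv2.imwrite("pics/o_c.png",cv2.resize(p["image"][150:310,230:430,::-1],None,fx=3.7,fy=3.7,interpolation=cv2.INTER_CUBIC))
E
```

```text
t 17.15 pos [524.1 -27.7 149.6] rot [-3.1354  0.0297  3.139 ] F [ 0.5 -0.9 -3.5] op 60.1 q [-0.18  0.42  1.9  -0.    0.79 -1.75]
tool shift [ 1.9 -1.2 33.6] turn 0.007
```

View pics/o_c.png

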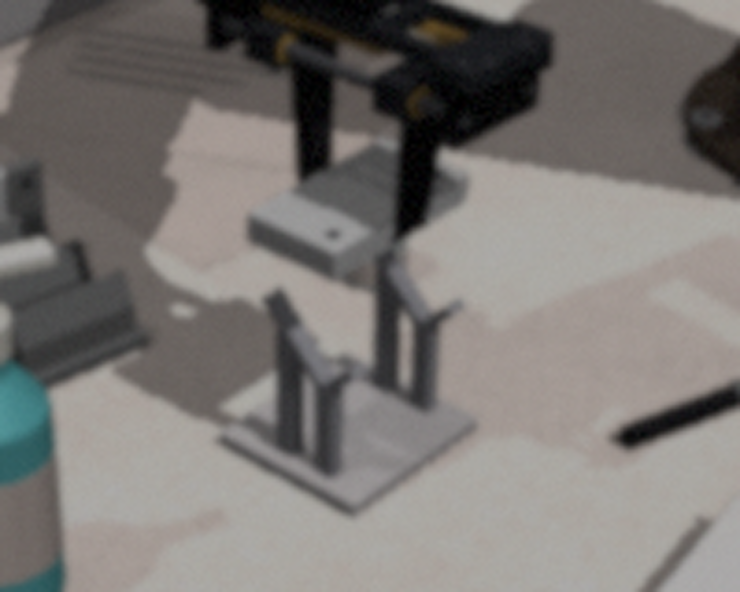

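Emit:
{"method": "send_rows", "body": {"plan": "1 -1 10 0.007 50; 1 0 10 0 50; 0 0 8 0 50; 0 0 2 0 50; 0 0 0 0 50; 0 0 0 0 50"}}

```text
t: 17.8
eef_pos: [522.3, -28.0, 117.1]
tcp_rot: [-3.136, 0.03, 3.133]
ft_force: [0.3, 0.0, -3.7]
opening: 0.626
```

```bash
python3 - <<'E'
from h import *
s=st()
goto(523,-29,115,np.pi-.0095)
E
```

```text
t 17.8 pos [522.3 -28.  117.1] rot [-3.1358  0.0296  3.1325] F [ 0.3  0.  -3.7] op 59.6 q [-0.18  0.47  1.93 -0.    0.71 -1.74]
tool shift [-0.6 -1.   2.2] turn 0.0
```

Emit:
{"method": "send_rows", "body": {"plan": "0 -1 1.5 0 50; 0 0 0.7 0 50; 0 0 0 0 50"}}

```text
t: 18.1
eef_pos: [522.8, -29.2, 115.4]
tcp_rot: [-3.136, 0.031, 3.133]
ft_force: [0.5, -0.2, -4.0]
opening: 0.628
```

```bash
python3 - <<'E'
from h import *
s=st()
p=shot("scene","q_scene")
cv2.imwrite("pics/q_c.png",cv2.resize(p["image"][170:310,250:400,::-1],None,fx=4.2,fy=4.2,interpolation=cv2.INTER_CUBIC))
E
```

```text
t 18.1 pos [522.8 -29.2 115.4] rot [-3.1355  0.0309  3.1326] F [ 0.5 -0.2 -4. ] op 59.7 q [-0.18  0.47  1.93 -0.    0.71 -1.74]
```

View pics/q_c.png

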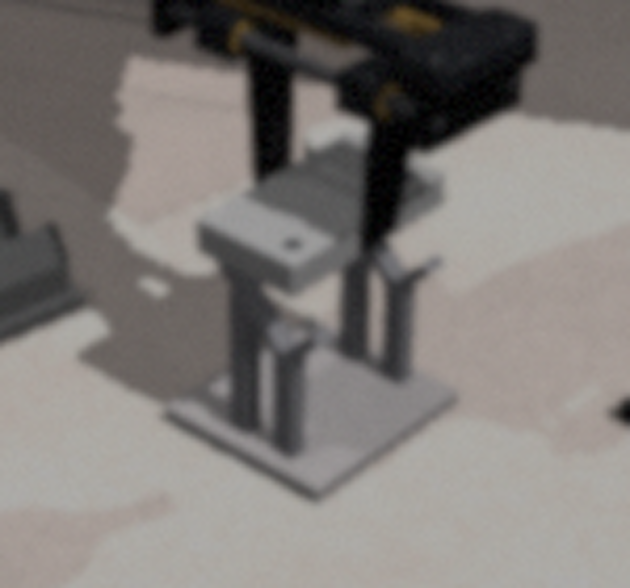

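Emit:
{"method": "send_rows", "body": {"plan": "0 0 0.8 0 50; 0 0 0 0 50"}}

```text
t: 18.35
eef_pos: [522.9, -29.2, 114.8]
tcp_rot: [-3.135, 0.031, 3.133]
ft_force: [-1.7, 0.7, -3.2]
opening: 0.628
```

Emit:
{"method": "send_rows", "body": {"plan": "0 0 0 0 95; 0 0 0 0 95; 0 0 0 0 95; 0 0 0 0 95; 0 0 0 0 95"}}

```text
t: 18.85
eef_pos: [523.8, -29.3, 115.8]
tcp_rot: [-3.135, 0.034, 3.133]
ft_force: [0.2, -0.4, -0.1]
opening: 0.975
```

```bash
python3 - <<'E'
from h import *
s=st()
p=shot("scene","r_scene")
cv2.imwrite("pics/r_c.png",cv2.resize(p["image"][170:310,250:400,::-1],None,fx=4.2,fy=4.2,interpolation=cv2.INTER_CUBIC))
E
```

```text
t 18.85 pos [523.8 -29.3 115.8] rot [-3.135   0.0341  3.1326] F [ 0.2 -0.4 -0.1] op 92.7 q [-0.18  0.47  1.93 -0.    0.71 -1.74]
```

View pics/r_c.png

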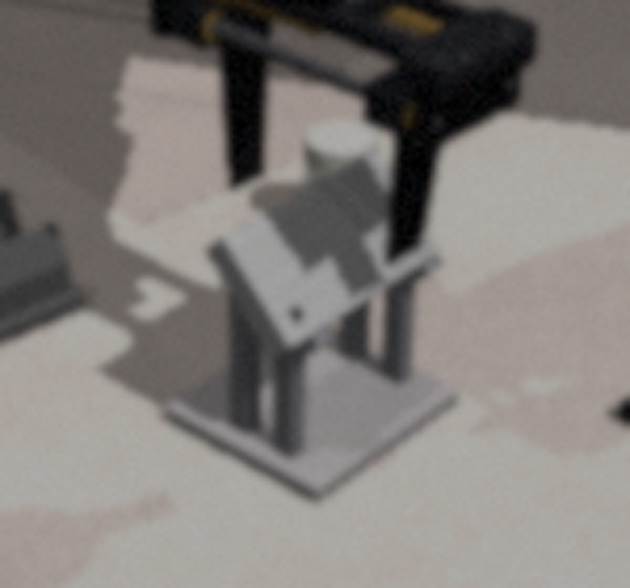

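Emit:
{"method": "send_rows", "body": {"plan": "0 0 -20 0 95; 0 0 -20 0 95; 0 0 0 0 95; 0 0 0 0 95"}}

```text
t: 19.3
eef_pos: [522.1, -29.1, 156.3]
tcp_rot: [-3.135, 0.033, 3.133]
ft_force: [-0.5, -0.3, 0.1]
opening: 0.999
```

```bash
python3 - <<'E'
from h import *
import pickle
s=st();p=shot("wrist","s_wrist")
pickle.dump(p,open("s.pkl","wb"))
R=Ro.from_euler("z",-.0095).as_matrix();C=np.array([523,-32,0])
u=np.array([0,-1,1])/2**.5;n=np.array([0,1,1])/2**.5
X=np.array([[sx*55,5.1,97.6]+su*30*u+sn*9*n for sx in(-1,1) for su,sn in((1,1),(1,-1),(-1,1),(-1,-1))])
print((X@R.T+C).round(1)); U=proj(p,X@R.T+C).round(1);print(U)
a=p["image"][:,:,::-1].copy()
for k in U: cv2.circle(a,tuple(int(v) for v in k),3,(0,0,255),1)
cv2.imwrite("pics/s_m.png",a)
E
```

```text
t 19.3 pos [522.1 -29.1 156.3] rot [-3.1352  0.033   3.1325] F [-0.5 -0.3  0.1] op 95.0 q [-0.18  0.41  1.9  -0.    0.8  -1.74]
[[ 4.679e+02 -4.120e+01  1.252e+02]
 [ 4.678e+02 -5.400e+01  1.124e+02]
 [ 4.683e+02  1.200e+00  8.280e+01]
 [ 4.682e+02 -1.150e+01  7.000e+01]
 [ 5.779e+02 -4.230e+01  1.252e+02]
 [ 5.778e+02 -5.500e+01  1.124e+02]
 [ 5.783e+02  2.000e-01  8.280e+01]
 [ 5.782e+02 -1.260e+01  7.000e+01]]
[[289.9 170.1]
 [267.1 166.5]
 [366.8 159.7]
 [343.8 157.1]
 [293.3 363.1]
 [273.4 350.2]
 [360.3 325.4]
 [340.3 316. ]]
```

View pics/s_m.png

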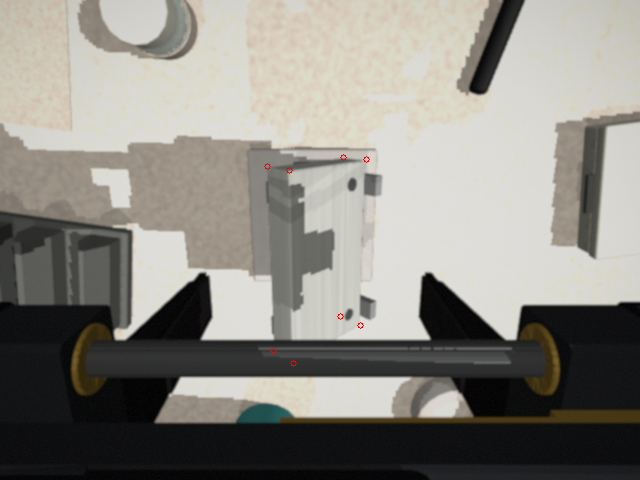

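Emit:
{"method": "send_rows", "body": {"plan": "-1 -3 20 0 95; -1 0 20 0 95; 0 0 15 0 80; 0 0 6 0 70; 0 0 0 0 60; 0 0 0 0 60; 0 0 0 0 60; 0 0 0 0 60"}}

```text
t: 20.15
eef_pos: [525.7, -32.5, 91.3]
tcp_rot: [-3.136, 0.031, 3.132]
ft_force: [0.6, -0.6, 0.3]
opening: 0.641
```

```bash
python3 - <<'E'
from h import *
s=st();goto(523,-32.3,93,np.pi-.0095)
E
```

```text
t 20.15 pos [525.7 -32.5  91.3] rot [-3.1355  0.0309  3.1325] F [ 0.6 -0.6  0.3] op 61.0 q [-0.19  0.51  1.94 -0.    0.65 -1.75]
tool shift [ 2.7  0.2 -1.8] turn 0.0
```

Emit:
{"method": "send_rows", "body": {"plan": "2.5 0 -2 0 52; 0 0 0 0 46; 0 0 0 0 42; 0 0 0 0 40"}}

```text
t: 20.55
eef_pos: [523.4, -32.9, 95.0]
tcp_rot: [-3.134, 0.034, 3.133]
ft_force: [-2.8, -3.7, 10.5]
opening: 0.435
```

```bash
python3 - <<'E'
from h import *
s=st()
p=shot("wrist","t_wrist")
p=shot("scene","t_scene")
cv2.imwrite("pics/t_c.png",cv2.resize(p["image"][170:310,250:400,::-1],None,fx=4.2,fy=4.2,interpolation=cv2.INTER_CUBIC))
E
```

```text
t 20.55 pos [523.4 -32.9  95. ] rot [-3.1345  0.0336  3.1327] F [-2.8 -3.7 10.5] op 41.4 q [-0.19  0.5   1.95 -0.    0.66 -1.75]
```

View pics/t_wrist.png

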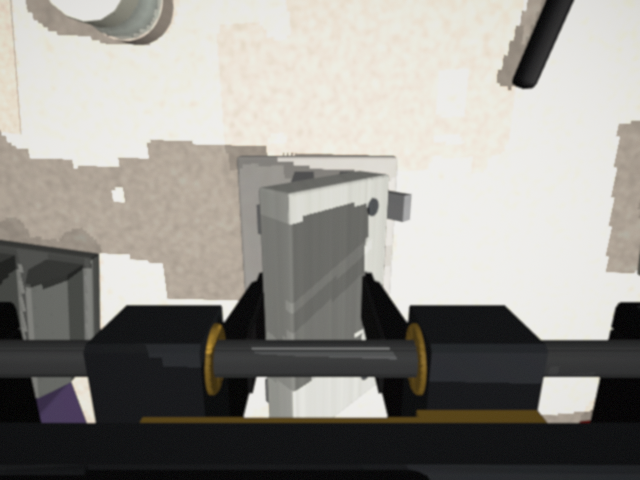

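View pics/t_c.png

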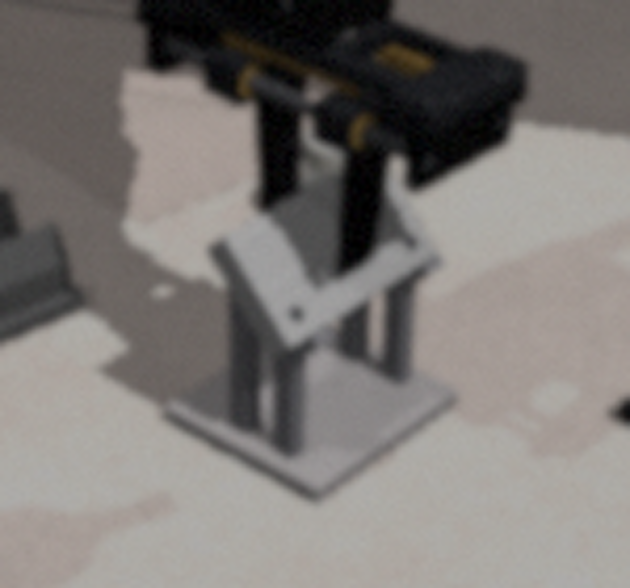

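Emit:
{"method": "send_rows", "body": {"plan": "0 0 -2 0 36; 0 0 -2 0 34; 0 0 -2 0 32; 0 0 -2 0 30"}}

```text
t: 21.05
eef_pos: [523.5, -31.1, 105.3]
tcp_rot: [-3.138, 0.036, 3.129]
ft_force: [1.8, 7.2, -2.3]
opening: 0.329
```

```bash
python3 - <<'E'
from h import *
s=st()
p=shot("wrist","v_wrist")
p=shot("scene","v_scene")
cv2.imwrite("pics/v_c.png",cv2.resize(p["image"][170:310,250:400,::-1],None,fx=4.2,fy=4.2,interpolation=cv2.INTER_CUBIC))
E
```

```text
t 21.05 pos [523.5 -31.1 105.3] rot [-3.1381  0.0359  3.1288] F [ 1.8  7.2 -2.3] op 31.2 q [-0.19  0.49  1.94  0.    0.68 -1.75]
```

View pics/v_wrist.png

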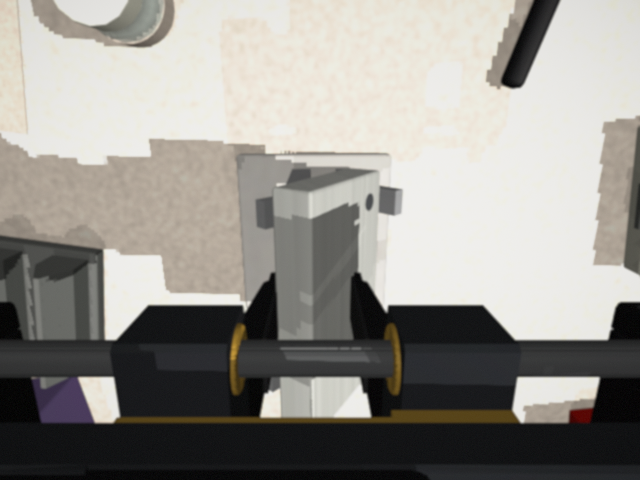

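View pics/v_c.png

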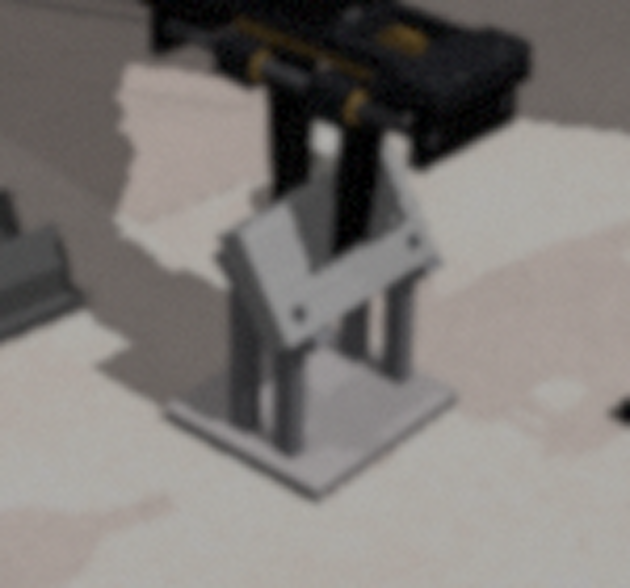

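Emit:
{"method": "send_rows", "body": {"plan": "0 0 0 0 28; 0 0 0 0 26; 0 0 -1 0 22; 0 0 -1 0 18; 0 0 -1 0 10; 0 0 0 0 10; 0 0 0 0 10"}}

```text
t: 21.85
eef_pos: [523.5, -28.2, 110.0]
tcp_rot: [3.141, 0.037, 3.127]
ft_force: [-1.3, 1.8, 4.6]
opening: 0.287
```

```bash
python3 - <<'E'
from h import *
s=st()
p=shot("wrist","w_wrist")
p=shot("scene","w_scene")
cv2.imwrite("pics/w_c.png",cv2.resize(p["image"][170:310,250:400,::-1],None,fx=4.2,fy=4.2,interpolation=cv2.INTER_CUBIC))
E
```

```text
t 21.85 pos [523.5 -28.2 110. ] rot [3.141  0.0374 3.1269] F [-1.3  1.8  4.6] op 27.3 q [-0.18  0.48  1.94  0.01  0.69 -1.75]
```

View pics/w_wrist.png

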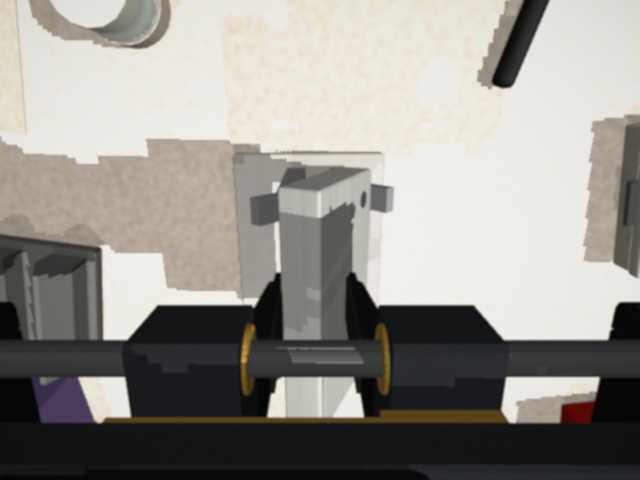

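View pics/w_c.png

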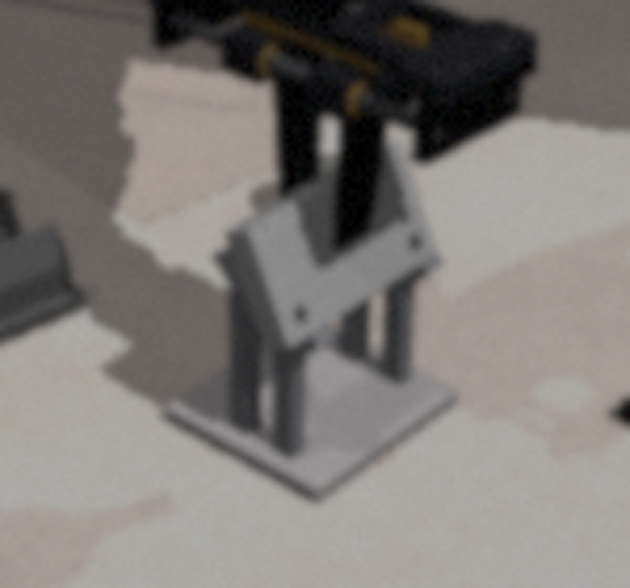

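Emit:
{"method": "send_rows", "body": {"plan": "0 1 -2 0 10; 0 1 -2 0 10; 0 0 -2 0 10; 0 0 0 0 10"}}

```text
t: 22.35
eef_pos: [522.8, -25.2, 115.5]
tcp_rot: [3.139, 0.035, 3.126]
ft_force: [-0.2, 2.6, 3.1]
opening: 0.244
```

```bash
python3 - <<'E'
from h import *
s=st()
p=shot("wrist","x_wrist")
p=shot("scene","x_scene")
cv2.imwrite("pics/x_c.png",cv2.resize(p["image"][170:310,250:400,::-1],None,fx=4.2,fy=4.2,interpolation=cv2.INTER_CUBIC))
E
```

```text
t 22.35 pos [522.8 -25.2 115.5] rot [3.1394 0.0355 3.1261] F [-0.2  2.6  3.1] op 23.2 q [-0.18  0.47  1.94  0.01  0.7  -1.74]
```

View pics/x_wrist.png

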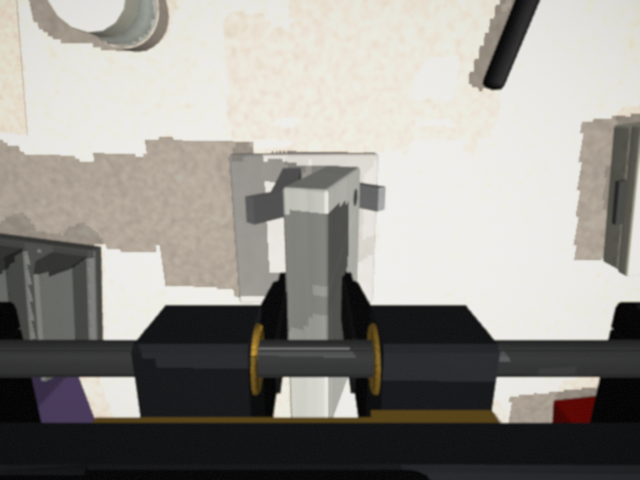

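View pics/x_c.png

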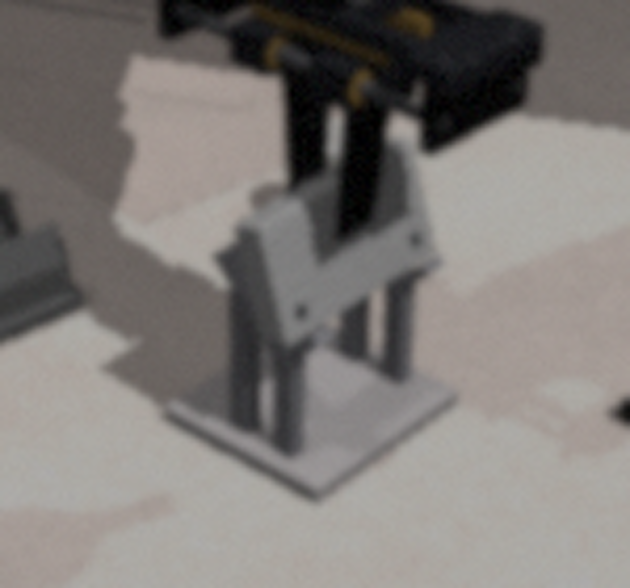

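Emit:
{"method": "send_rows", "body": {"plan": "0 1.5 -1.5 0 10; 0 1.5 -1.5 0 10; 0 1.5 -1 0 10; 0 1 -1 0 10; 0 0 0 0 10"}}

```text
t: 22.95
eef_pos: [522.1, -19.4, 120.0]
tcp_rot: [3.14, 0.033, 3.126]
ft_force: [0.3, 2.1, -1.8]
opening: 0.207
```

```bash
python3 - <<'E'
from h import *
s=st()
p=shot("wrist","y_wrist")
p=shot("scene","y_scene")
cv2.imwrite("pics/y_c.png",cv2.resize(p["image"][170:310,250:400,::-1],None,fx=4.2,fy=4.2,interpolation=cv2.INTER_CUBIC))
E
```

```text
t 22.95 pos [522.1 -19.4 120. ] rot [3.1396 0.0335 3.1264] F [ 0.3  2.1 -1.8] op 19.7 q [-0.17  0.46  1.93  0.01  0.72 -1.73]
```

View pics/y_wrist.png

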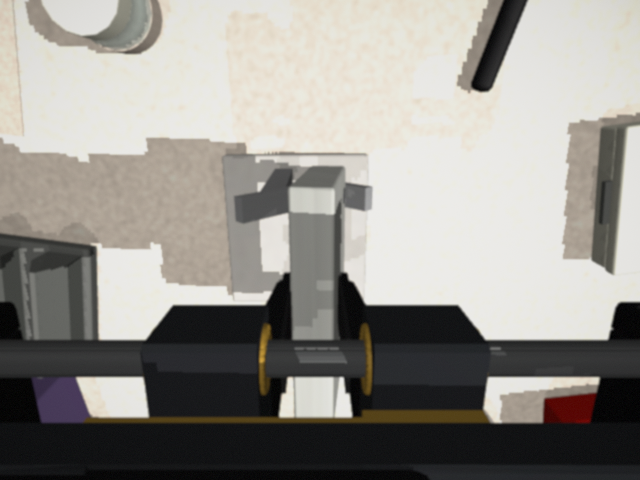

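View pics/y_c.png

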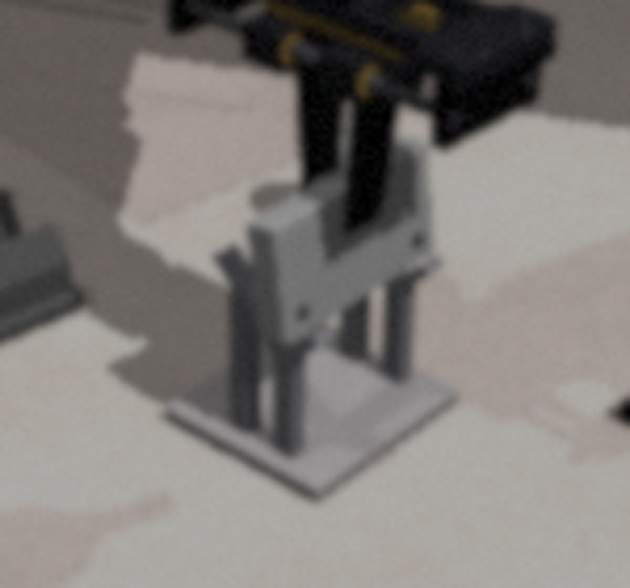

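Emit:
{"method": "send_rows", "body": {"plan": "0 1.5 -1 0 10; 0 1.5 -1 0 10; 0 1 -0.5 0 10; 0 0 0 0 10; 0 0 0 0 10"}}

```text
t: 23.55
eef_pos: [521.8, -15.9, 122.3]
tcp_rot: [3.141, 0.033, 3.127]
ft_force: [-0.3, 0.8, -3.4]
opening: 0.192
```

```bash
python3 - <<'E'
from h import *
s=st()
E
```

```text
t 23.55 pos [521.8 -15.9 122.3] rot [3.1407 0.0327 3.1265] F [-0.3  0.8 -3.4] op 18.2 q [-0.16  0.46  1.93  0.01  0.72 -1.72]
```

Emit:
{"method": "send_rows", "body": {"plan": "0 0 -5 0 10; 0 0 -10 0 10; 0 0 -15 0 10; 0 0 -20 0 10; 0 0 -20 0 10; 0 0 -10 0 10; 0 0 0 0 10"}}

```text
t: 24.25
eef_pos: [518.8, -16.4, 208.5]
tcp_rot: [3.141, 0.033, 3.126]
ft_force: [0.0, -0.0, -3.8]
opening: 0.188
```

```bash
python3 - <<'E'
from h import *
s=st()
import pickle
p=shot("wrist","z_wrist");pickle.dump(p,open("z.pkl","wb"))
p=shot("scene","z_scene");pickle.dump(p,open("zs.pkl","wb"))
cv2.imwrite("pics/z_c.png",cv2.resize(p["image"][130:290,240:400,::-1],None,fx=3.7,fy=3.7,interpolation=cv2.INTER_CUBIC))
goto(540,-150,230,np.pi-.155)
E
```

```text
t 24.25 pos [518.8 -16.4 208.5] rot [3.1413 0.0334 3.1263] F [ 0.  -0.  -3.8] op 17.9 q [-0.16  0.34  1.84  0.01  0.93 -1.72]
tool shift [ -24.5 -133.3  -22.4] turn 0.14
```

View pics/z_wrist.png

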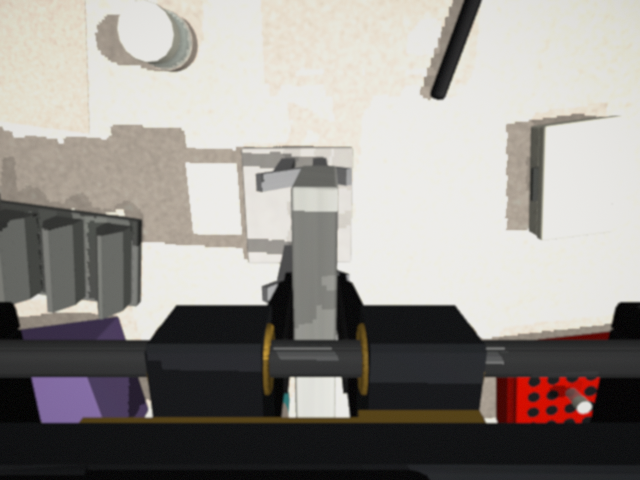

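View pics/z_c.png

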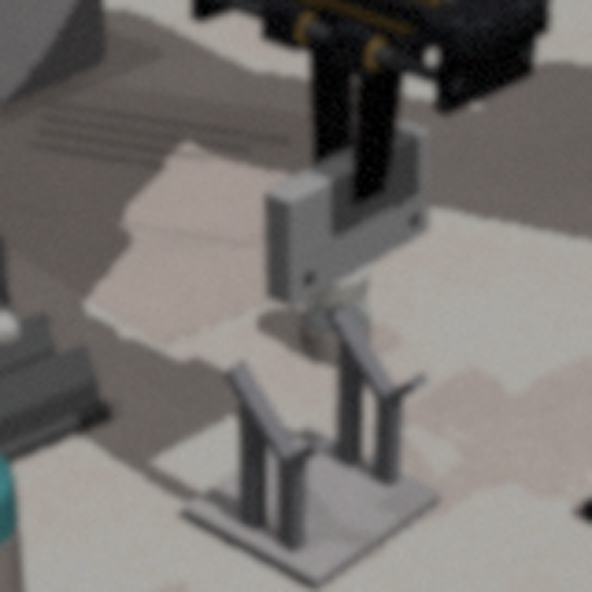

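```bash
python3 - <<'E'
from h import *
import pickle
p=pickle.load(open("z.pkl","rb"));s=env.state()
a=p["image"][:,:,::-1]
cv2.imwrite("pics/z_d.png",cv2.resize(a[150:310,240:390],None,fx=4.5,fy=3.7,interpolation=cv2.INTER_CUBIC))
for z in (220,224,228,232):
    A=at_z(p,293,187,z);B=at_z(p,337,187,z);m=(A+B)/2;print(z,np.linalg.norm(A-B),m.round(1), "center", m[:2]+55*np.array([np.cos(.015),-np.sin(.015)])-s["eef_pos"][:2])
E
```

```text
220 17.112754062678178 [465.  -15.7 220. ] center [ 1.70070483 -0.23738296]
224 16.67347937401367 [464.2 -15.7 224. ] center [ 0.94514022 -0.22198808]
228 16.23420468534916 [463.5 -15.7 228. ] center [ 0.18957562 -0.20659319]
232 15.79492999668465 [462.7 -15.7 232. ] center [-0.56598898 -0.19119831]
```

View pics/z_d.png

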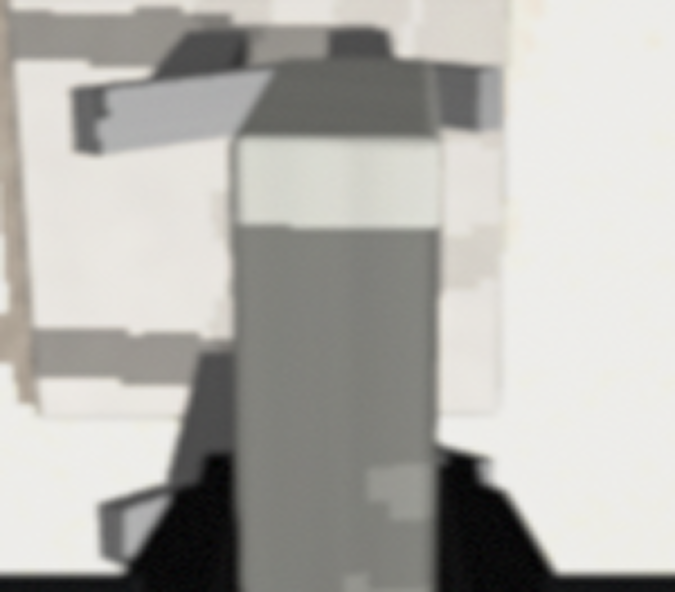

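Emit:
{"method": "send_rows", "body": {"plan": "-5 -20 -5 0.04 10; -6 -30 -5 0.05 10; -6 -30 -5 0.05 10; -6 -30 0 0 10; -6 -30 0 0 10; -6 -30 0 0 10; -6 -10 0 0 10; 0 0 0 0 10"}}

```text
t: 25.15
eef_pos: [535.4, -205.1, 213.6]
tcp_rot: [3.133, 0.017, 2.982]
ft_force: [-0.1, -0.2, -4.2]
opening: 0.187
```

```bash
python3 - <<'E'
from h import *
s=st()
goto(571.7,-228.6,160,np.pi-.155)
E
```

```text
t 25.15 pos [ 535.4 -205.1  213.6] rot [3.1333 0.0171 2.9821] F [-0.1 -0.2 -4.2] op 17.8 q [-0.49  0.41  1.7   0.02  1.02 -1.91]
tool shift [-38.7 -17.9  54.2] turn -0.004
```

Emit:
{"method": "send_rows", "body": {"plan": "-9 -4 12 0 10; -9 -4 12 0 10; -9 -4 12 0 10; -8 -4 12 0 10; 0 0 8 0 10; 0 0 0 0 10; 0 0 0 0 10"}}

```text
t: 25.85
eef_pos: [571.1, -223.3, 149.7]
tcp_rot: [3.131, 0.012, 2.986]
ft_force: [-0.6, 0.2, -2.7]
opening: 0.183
```

```bash
python3 - <<'E'
from h import *
import pickle
s=st()
p=shot("wrist","A_wrist");pickle.dump(p,open("A.pkl","wb"))
goto(570.6,-228.4,100,np.pi-.155)
a=p["image"][:,:,::-1]
cv2.imwrite("pics/A_c.png",cv2.resize(a[150:320,170:410],None,fx=3.2,fy=3.2,interpolation=cv2.INTER_CUBIC))
R=Ro.from_euler("z",-.155).as_matrix()
print(proj(p,np.array([[-40,y,48] for y in (-27.36,-18.64,18.64,23.36,64.64)]+[[-45,-84,12],[-45,84,12]])@R.T+[564.9,-272,0]).round(1))
E
```

```text
t 25.85 pos [ 571.1 -223.3  149.7] rot [3.1309 0.0119 2.9856] F [-0.6  0.2 -2.7] op 17.4 q [-0.49  0.54  1.67  0.02  0.93 -1.91]
tool shift [ 0.1 -5.7 49.8] turn -0.001
[[199.8 181.1]
 [212.9 181. ]
 [268.6 181. ]
 [275.7 180.9]
 [337.3 180.8]
 [136.1 167.2]
 [360.1 167. ]]
```

View pics/A_c.png

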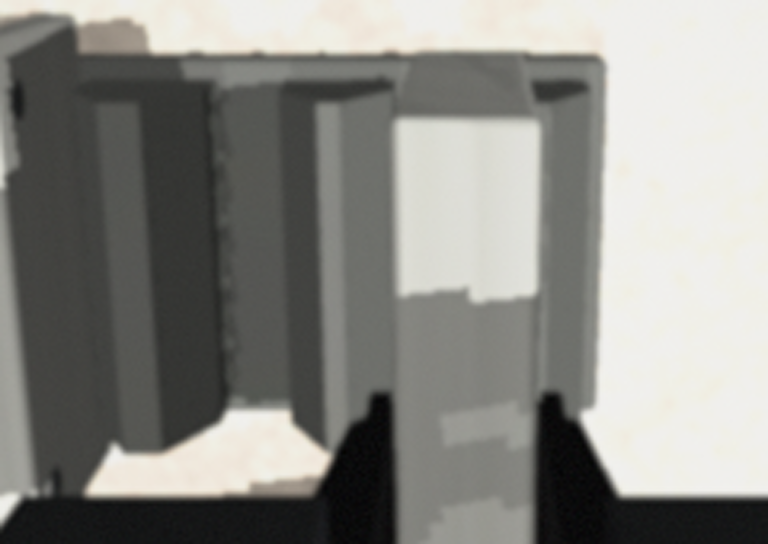

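View pics/A_wrist.png

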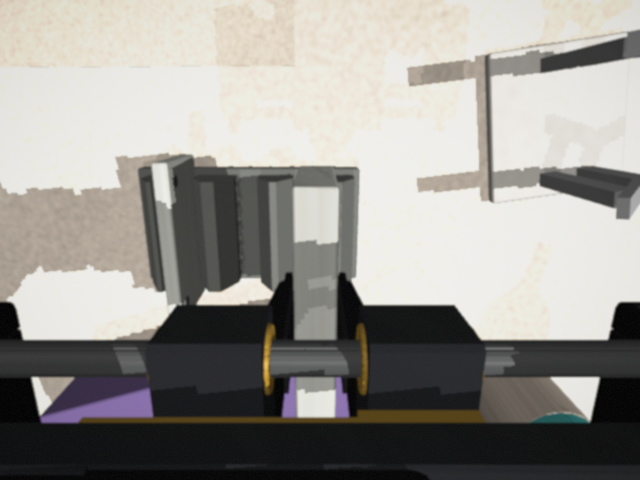

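Emit:
{"method": "send_rows", "body": {"plan": "0 -3 4 0 10; 0 -2.5 8 0 10; 0 0 8 0 10; 0 0 8 0 10; 0 0 0 0 10; 0 0 0 0 10"}}

```text
t: 26.5
eef_pos: [570.3, -229.0, 120.7]
tcp_rot: [3.132, 0.014, 2.985]
ft_force: [0.3, -1.0, -3.3]
opening: 0.188
```

```bash
python3 - <<'E'
from h import *
s=st();goto(570.6,-228.5,57,np.pi-.155)
E
```

```text
t 26.5 pos [ 570.3 -229.   120.7] rot [3.1316 0.0138 2.9853] F [ 0.3 -1.  -3.3] op 17.8 q [-0.5   0.58  1.69  0.02  0.87 -1.92]
tool shift [ 0.6 -0.  63.7] turn -0.001
```

Emit:
{"method": "send_rows", "body": {"plan": "0 0 10 0 10; 0 0 10 0 10; 0 0 8 0 10; 0 0 0 0 10; 0 0 0 0 10"}}

```text
t: 27.0
eef_pos: [570.8, -228.7, 89.9]
tcp_rot: [3.132, 0.014, 2.985]
ft_force: [-0.1, -0.5, -3.0]
opening: 0.189
```

```bash
python3 - <<'E'
from h import *
import pickle
s=st();goto(570.6,-228.5,57,np.pi-.155)
p=shot("wrist","B_wrist");pickle.dump(p,open("B.pkl","wb"))
a=p["image"][:,:,::-1]
cv2.imwrite("pics/B_c.png",cv2.resize(a[150:350,100:440],None,fx=2.3,fy=2.9,interpolation=cv2.INTER_CUBIC))
R=Ro.from_euler("z",-.155).as_matrix()
print(proj(p,np.array([[-40,y,48] for y in (-27.36,-18.64,18.64,23.36,64.64)]+[[-45,-84,12],[-45,84,12]])@R.T+[564.9,-272,0]).round(1))
E
```

```text
t 27.0 pos [ 570.8 -228.7   89.9] rot [3.1315 0.0136 2.9855] F [-0.1 -0.5 -3. ] op 18.0 q [-0.49  0.62  1.71  0.02  0.8  -1.92]
tool shift [ 0.7 -0.2 32.9] turn -0.001
[[180.  197.1]
 [196.5 197.1]
 [267.4 197. ]
 [276.3 197. ]
 [354.5 196.8]
 [104.1 177.8]
 [380.3 177.4]]
```

View pics/B_c.png

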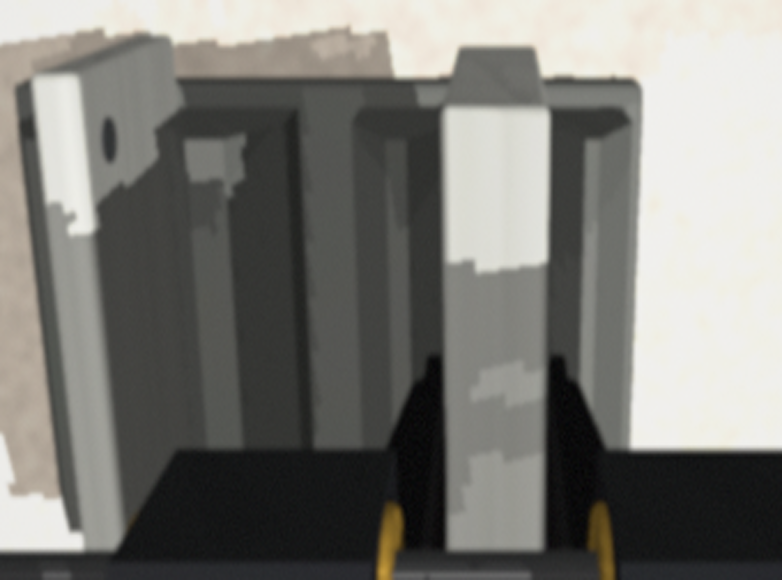

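Emit:
{"method": "send_rows", "body": {"plan": "0 0 6 0 10; 0 0 6 0 10; 0 0 4 0 10; 0 0 0 0 10; 0 0 0 0 10"}}

```text
t: 27.55
eef_pos: [571.2, -228.7, 73.1]
tcp_rot: [3.132, 0.014, 2.985]
ft_force: [-0.5, 1.0, -3.5]
opening: 0.187
```

```bash
python3 - <<'E'
from h import *
s=st();goto(570.6,-228.5,57,np.pi-.155)
E
```

```text
t 27.55 pos [ 571.2 -228.7   73.1] rot [3.1318 0.0144 2.9855] F [-0.5  1.  -3.5] op 17.8 q [-0.49  0.64  1.72  0.02  0.77 -1.92]
tool shift [ 0.9 -0.1 16. ] turn -0.001
```

Emit:
{"method": "send_rows", "body": {"plan": "0.5 0 4 0 10; 0 0 4 0 10; 0 0 2 0 10; 0 0 0 0 10"}}

```text
t: 27.95
eef_pos: [571.0, -228.6, 62.5]
tcp_rot: [3.132, 0.015, 2.985]
ft_force: [-0.2, -1.0, -3.6]
opening: 0.182
```

```bash
python3 - <<'E'
from h import *
s=st();goto(570.6,-228.5,57,np.pi-.155)
E
```

```text
t 27.95 pos [ 571.  -228.6   62.5] rot [3.132  0.015  2.9855] F [-0.2 -1.  -3.6] op 17.3 q [-0.49  0.65  1.73  0.02  0.75 -1.92]
tool shift [ 0.5 -0.   5.5] turn -0.001
```

Emit:
{"method": "send_rows", "body": {"plan": "0 0 2 0 10; 0 0 2 0 10; 0 0 0 0 10"}}

```text
t: 28.25
eef_pos: [571.1, -228.6, 58.2]
tcp_rot: [3.132, 0.015, 2.986]
ft_force: [0.6, 0.1, -3.7]
opening: 0.19
```

```bash
python3 - <<'E'
from h import *
s=st()
E
```

```text
t 28.25 pos [ 571.1 -228.6   58.2] rot [3.1321 0.0151 2.9855] F [ 0.6  0.1 -3.7] op 18.1 q [-0.49  0.66  1.73  0.02  0.74 -1.92]
```

Emit:
{"method": "send_rows", "body": {"plan": "0 0 1.5 0 10; 0 0 1.5 0 10; 0 0 0 0 10"}}

```text
t: 28.55
eef_pos: [571.3, -228.6, 55.2]
tcp_rot: [3.132, 0.015, 2.986]
ft_force: [-0.4, 0.5, -2.2]
opening: 0.188
```

```bash
python3 - <<'E'
from h import *
import pickle
s=st()
p=shot("wrist","C_wrist");pickle.dump(p,open("C.pkl","wb"))
a=p["image"][:,:,::-1]
cv2.imwrite("pics/C_c.png",cv2.resize(a[150:350,60:440],None,fx=2.1,fy=2.9,interpolation=cv2.INTER_CUBIC))
R=Ro.from_euler("z",-.155).as_matrix()
print(proj(p,np.array([[-40,y,48] for y in (-27.36,-18.64,18.64,23.36,64.64)]+[[-45,-84,12],[-45,84,12],[-55,35,72],[-55,53,72],[-55,-49,72],[-55,-39,72]])@R.T+[564.9,-272,0]).round(1))
E
```

```text
t 28.55 pos [ 571.3 -228.6   55.2] rot [3.1322 0.0155 2.9856] F [-0.4  0.5 -2.2] op 17.9 q [-0.49  0.66  1.73  0.02  0.73 -1.92]
[[155.2 210.9]
 [174.9 210.9]
 [258.9 210.7]
 [269.5 210.7]
 [362.2 210.5]
 [ 71.2 186.3]
 [391.  185.8]
 [292.7 186.2]
 [340.3 186.1]
 [ 69.3 186.5]
 [ 96.  186.5]]
```

View pics/C_c.png

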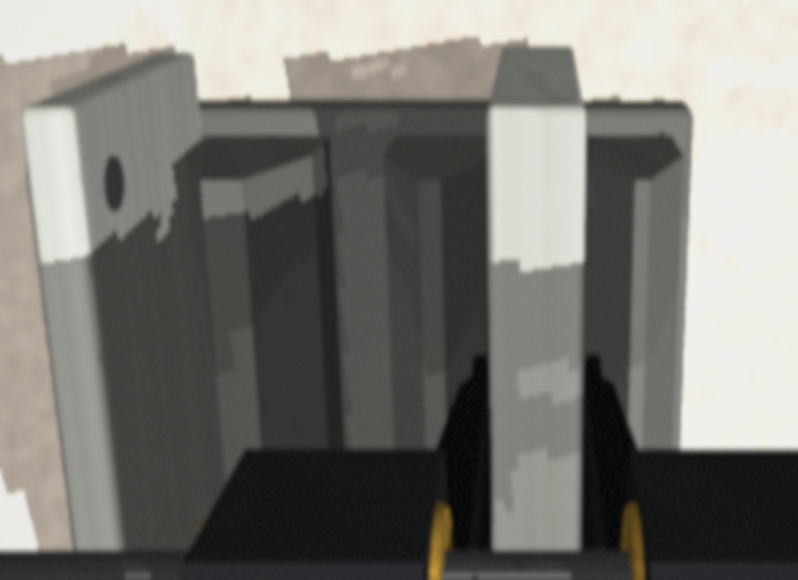

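Emit:
{"method": "send_rows", "body": {"plan": "0 0 1 0 10; 0 0 1 0 10; 0 0 0 0 10"}}

```text
t: 28.9
eef_pos: [571.2, -228.6, 55.2]
tcp_rot: [3.133, 0.016, 2.986]
ft_force: [0.7, 0.6, -3.7]
opening: 0.187
```

```bash
python3 - <<'E'
from h import *
s=st()
E
```

```text
t 28.9 pos [ 571.2 -228.6   55.2] rot [3.1325 0.0162 2.9857] F [ 0.7  0.6 -3.7] op 17.8 q [-0.49  0.66  1.73  0.02  0.73 -1.92]
```

Emit:
{"method": "send_rows", "body": {"plan": "0 0 2 0 10; 0 0 2 0 10; 0 0 0 0 10"}}

```text
t: 29.2
eef_pos: [571.1, -228.3, 54.8]
tcp_rot: [3.133, 0.017, 2.986]
ft_force: [-0.3, -0.3, -3.7]
opening: 0.187
```

```bash
python3 - <<'E'
from h import *
s=st()
E
```

```text
t 29.2 pos [ 571.1 -228.3   54.8] rot [3.133  0.0175 2.9862] F [-0.3 -0.3 -3.7] op 17.8 q [-0.49  0.66  1.74  0.02  0.73 -1.92]
```

Emit:
{"method": "send_rows", "body": {"plan": "0 0 0 0 30; 0 0 0 0 36; 0 0 0 0 36; 0 0 0 0 36; 0 0 -5 0 40; 0 0 -15 0 45; 0 0 -25 0 60; 0 0 -30 0 95"}}

```text
t: 30.0
eef_pos: [568.9, -228.4, 130.3]
tcp_rot: [3.131, 0.012, 2.986]
ft_force: [-0.2, -0.1, 0.1]
opening: 0.59
```

Emit:
{"method": "send_rows", "body": {"plan": "15 0 -30 0 95; 25 0 -40 0 95; 25 -10 -30 0 95; 15 -10 -20 0 95; 10 0 0 0 95; 0 0 0 0 95; 0 0 0 0 95"}}

```text
t: 30.7
eef_pos: [472.3, -234.8, 263.4]
tcp_rot: [3.136, 0.024, 2.986]
ft_force: [-0.1, 0.4, 0.3]
opening: 0.999
```

```bash
python3 - <<'E'
from h import *
import pickle
s=st()
p=shot("wrist","D_wrist");pickle.dump(p,open("D.pkl","wb"))
a=p["image"][:,:,::-1].copy()
R=Ro.from_euler("z",-.155).as_matrix()
X=np.array([[sx*55,y,72] for y in (35,53,-49,-39) for sx in (-1,1)]+[[sx*40,y,48] for sx in (-1,1) for y in (-27.36,-18.64,18.64,23.36)])
U=proj(p,X@R.T+[564.9,-272,0]);print(U.round(0).tolist())
cv2.imwrite("pics/D_c.png",cv2.resize(a[200:340,200:430],None,fx=3.4,fy=3.4,interpolation=cv2.INTER_CUBIC))
cv2.imwrite("pics/D_s.png",shot("scene","D_scene")["image"][:,:,::-1])
t=shot("top","D_top")
b=t["image"][:,:,::-1];cv2.imwrite("pics/D_t.png",cv2.resize(b[130:330,240:560],None,fx=2.5,fy=2.5,interpolation=cv2.INTER_CUBIC))
E
```

```text
t 30.7 pos [ 472.3 -234.8  263.4] rot [3.1365 0.0239 2.9865] F [-0.1  0.4  0.3] op 95.0 q [-0.59  0.29  1.74  0.02  1.09 -2.02]
[[328.0, 250.0], [327.0, 352.0], [347.0, 250.0], [344.0, 352.0], [238.0, 250.0], [244.0, 352.0], [249.0, 250.0], [254.0, 352.0], [265.0, 256.0], [274.0, 256.0], [311.0, 256.0], [315.0, 256.0], [268.0, 327.0], [276.0, 327.0], [311.0, 327.0], [315.0, 327.0]]
```

View pics/D_c.png

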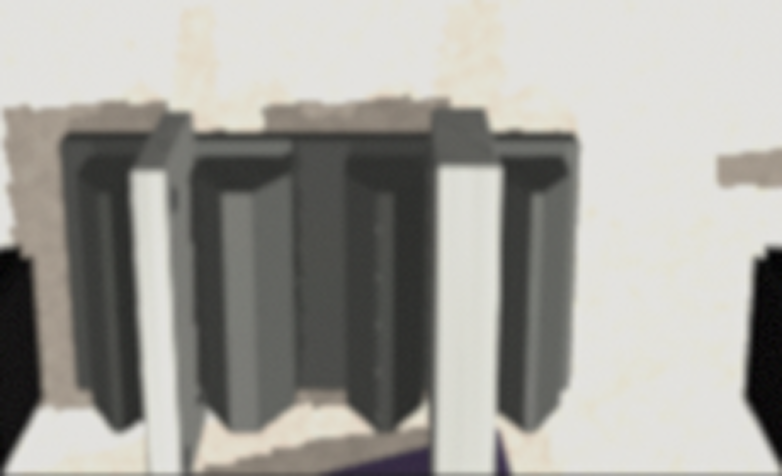

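View pics/D_s.png

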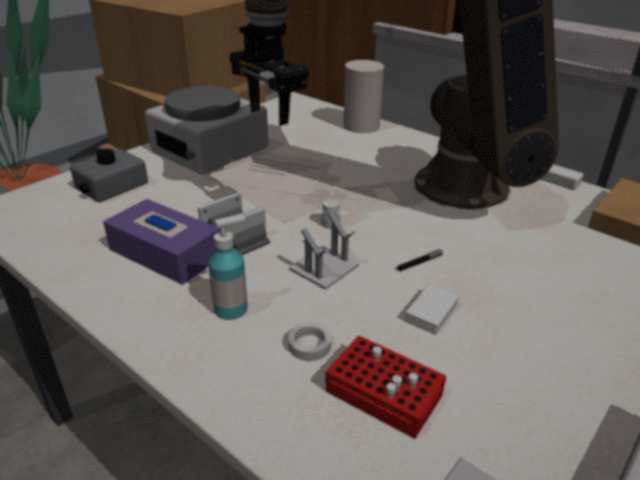

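View pics/D_top.png

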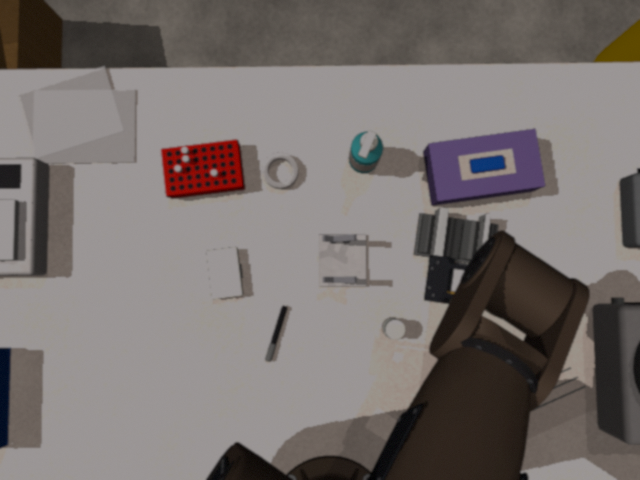

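Emit:
{"method": "send_rows", "body": {"plan": "15 -10 -20 0 95; 15 -10 -20 0 95; 10 -10 -20 0 95; 0 -10 -10 0 95; 0 0 0 0 95; 0 0 0 0 95; 0 0 0 0 95"}}

```text
t: 31.55
eef_pos: [426.8, -268.4, 326.6]
tcp_rot: [3.13, 0.012, 2.99]
ft_force: [0.2, 0.5, -0.5]
opening: 0.997
```

```bash
python3 - <<'E'
from h import *
import pickle
s=st()
p=shot("wrist","E_wrist");pickle.dump(p,open("E.pkl","wb"))
a=p["image"][:,:,::-1].copy()
R=Ro.from_euler("z",-.155).as_matrix()
X=np.array([[sx*55,y,72] for y in (35,53,-49,-39) for sx in (-1,1)]+[[sx*40,y,48] for sx in (-1,1) for y in (-27.36,-18.64,18.64,23.36)])
U=proj(p,X@R.T+[564.9,-272,0]);print(U.round(1).tolist())
cx,cy=U.mean(0).astype(int);x0,y0=cx-85,cy-70
c=cv2.resize(a[y0:y0+140,x0:x0+170],None,fx=4.2,fy=4.2,interpolation=cv2.INTER_CUBIC)
for u in U: cv2.circle(c,tuple(((u+.5-[x0,y0])*4.2).astype(int)),2,(0,0,255),-1)
cv2.imwrite("pics/E_c.png",c)
E
```

```text
t 31.55 pos [ 426.8 -268.4  326.6] rot [3.1295 0.0122 2.9902] F [ 0.2  0.5 -0.5] op 94.8 q [-0.7   0.21  1.69  0.02  1.24 -2.13]
[[359.7, 267.8], [356.4, 354.1], [375.7, 267.8], [371.4, 354.0], [284.5, 267.8], [286.0, 354.2], [293.4, 267.8], [294.4, 354.2], [304.2, 272.4], [311.6, 272.4], [343.1, 272.4], [347.0, 272.4], [304.4, 332.7], [311.5, 332.7], [341.5, 332.6], [345.3, 332.6]]
```

View pics/E_c.png

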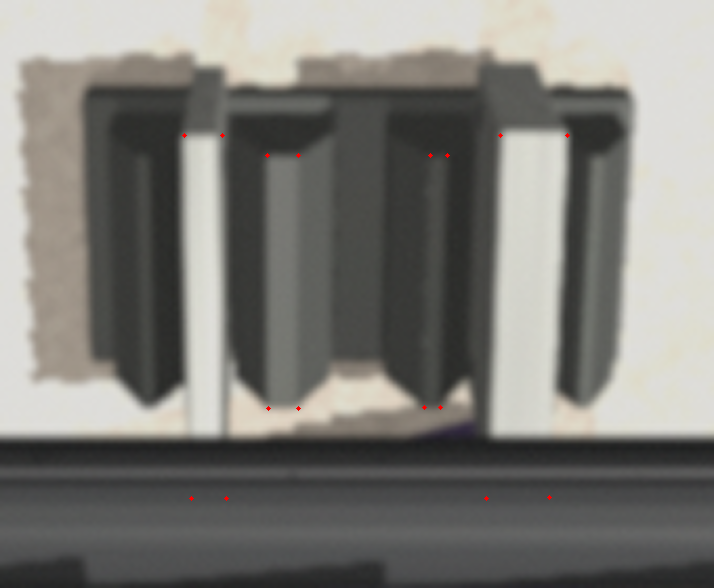

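```bash
python3 - <<'E'
from h import *
p=shot("scene","F_scene")
a=p["image"][:,:,::-1].copy()
R=Ro.from_euler("z",-.155).as_matrix()
X=np.array([[sx*55,y,z] for y in (35,53,-49,-39) for sx in (-1,1) for z in (12,72)]+[[40,y,48] for y in (-27.36,-18.64,18.64,23.36)]+[[45,84,12],[45,-84,12]])
U=proj(p,X@R.T+[564.9,-272,0])
x0,y0=180,170;c=cv2.resize(a[y0:y0+100,x0:x0+120],None,fx=6,fy=6,interpolation=cv2.INTER_CUBIC)
for u in U: cv2.circle(c,tuple(((u+.5-[x0,y0])*6).astype(int)),2,(0,0,255),-1)
cv2.imwrite("pics/F_c.png",c)
E
```

```text
(no output)
```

View pics/F_c.png

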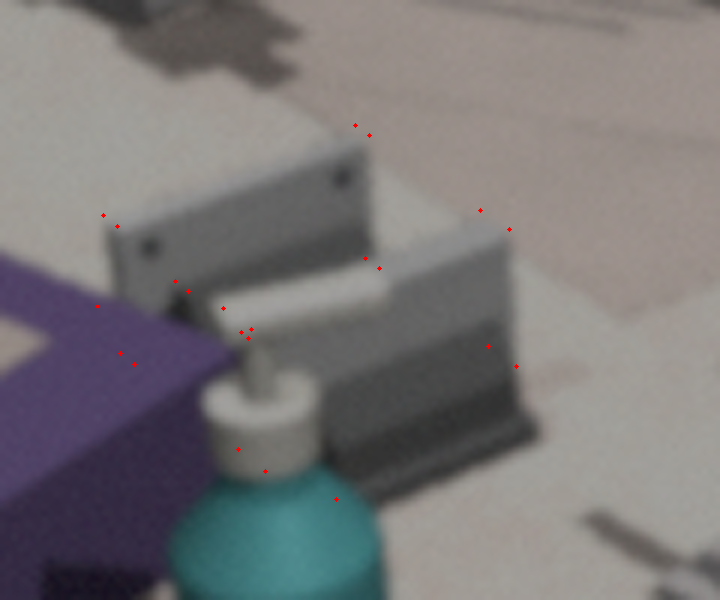

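```bash
python3 -c "
from h import *
st();print(job_done())"
```

```text
t 31.65 pos [ 426.7 -268.2  326.7] rot [3.1295 0.012  2.9905] F [ 0.  -0.3  0.6] op 94.8 q [-0.7   0.21  1.69  0.02  1.24 -2.13]
the job is handed in; nothing more can be done
None
```

The job is handed in at t = 31.7 s: both plates are in their slots, in the order asked, and the gripper is clear of everything.

- **Thin plate:** I gripped it in the widest slot, lifted it over and lowered it into the narrowest. The last wrist picture puts it level with the predicted seated position lengthwise.
- **Laying the thick plate:** The moves only turn the tool about its own axis, so I could not point it down the 45° slope. I held the plate flat on the back arms of the cradle and let go, and it tipped into the seat. A wrist picture matched the seat model to about 1 px.
- **Regripping the thick plate:** I gripped the upper edge with the fingers vertical, and closing while lifting turned the plate upright. I then lowered it into the widest slot until it met the floor.

**Last checks:**
- **Height and tilt:** In the wrist views both plates look fully down and upright. In the scene view both tops sit about 1.5 to 2 px below the prediction. The offset is nearly the same for both, so I put it down to camera calibration.
- **Centring:** The thick plate reads about 1.3 mm off centre lengthwise, towards the robot. That is within the calibration error, so I left it.
- **Far ends:** The gripper bar hid the far ends of both plates in the final wrist picture, so I judged centring from the near ends only.
- **Other items:** By eye, nothing else on the table had moved between the first and last top pictures.
- **Forces:** The highest reading I saw was about 10 N, while closing on the plate in the cradle.

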